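Invert the gel dishes, pile them and set the timer by them

TASK

The gel in the square lidded dishes has set: turn every dish upside down, always holding base and lid together so that the lid never opens, and pile them all neatly, one on another and lids down, half-way between the dropper bottle and the beaker. Once the pile is complete, lay the lab timer that is at the front of the bench (not the one at the back) flat on the bench close in front of it (on the robot's side, centred, a finger or two of space between, not touching). Leave the bottle, the beaker and the pen where they are.

Things in the scene. Friction and masses are not known exactly. Their poses are not given: they have to be found in the camera images.
- dish_a_mid (a point): square clear-plastic lidded culture dish, 64 x 64 x 30 mm, about 85 g, with a pinkish gel layer in its base: base 17 mm high, lid 13 mm, outer sides flush, seam 17 mm above the underside of the base. Starts flat, lid up. 'mid' is its centre, half-way up and half-way across; z points from base to lid (up at the start, down once inverted), x and y are square to its sides. May be absent. It stands steadily on a side wall
- dish_a_lid (a joint): how far (m) the lid of dish a has slid off its base: 0 closed. The lid is loose (it is held only by its own weight when upright, or by a grip on base and lid together) and slides along the dish's z; it does not turn or shift sideways
- dish_a: the base of dish a; origin at the centre of the base's underside, axes as dish_a_mid
- dish_b_mid (a point): square clear-plastic lidded culture dish, 64 x 64 x 30 mm, about 85 g, with a pinkish gel layer in its base: base 17 mm high, lid 13 mm, outer sides flush, seam 17 mm above the underside of the base. Starts flat, lid up. 'mid' is its centre, half-way up and half-way across; z points from base to lid (up at the start, down once inverted), x and y are square to its sides. May be absent. It stands steadily on a side wall
- dish_b_lid (a joint): how far (m) the lid of dish b has slid off its base: 0 closed. The lid is loose (it is held only by its own weight when upright, or by a grip on base and lid together) and slides along the dish's z; it does not turn or shift sideways
- dish_b: the base of dish b; origin at the centre of the base's underside, axes as dish_b_mid
- dish_c_mid (a point): square clear-plastic lidded culture dish, 64 x 64 x 30 mm, about 85 g, with a pinkish gel layer in its base: base 17 mm high, lid 13 mm, outer sides flush, seam 17 mm above the underside of the base. Starts flat, lid up. 'mid' is its centre, half-way up and half-way across; z points from base to lid (up at the start, down once inverted), x and y are square to its sides. May be absent. It stands steadily on a side wall
- dish_c_lid (a joint): how far (m) the lid of dish c has slid off its base: 0 closed. The lid is loose (it is held only by its own weight when upright, or by a grip on base and lid together) and slides along the dish's z; it does not turn or shift sideways
- dish_c: the base of dish c; origin at the centre of the base's underside, axes as dish_c_mid
- pile_spot (a point): point on the bench half-way between the axes of the dropper bottle and the beaker, where the pile goes; y points from here to the dropper bottle (left), x away from the robot, z up
- dropper: small round white dropper bottle with a blue pointed cap, 33 mm across, 93 mm high, stands at the front of the bench, left of the pile spot, its axis 140 mm from it; origin at the centre of its underside. Leave it standing
- beaker: empty clear beaker, 46 mm across, 59 mm high, stands right of the pile spot, its axis 140 mm from it; origin at the centre of its underside. Leave it standing
- timer_mid (a point): small white lab timer at the front of the bench (another, at the back, is no part of the job), 62 (x) x 66 (y) x 18 mm (z), lying flat, rounded edges; its centre, 9 mm above its underside; z up
- timer: the same lab timer; origin at the centre of its underside
- pen: marker pen lying on the bench, 134 mm long, 15 mm thick; a bystander
There are look-alikes about, which are no part of the job. Leave any green look-alike of the dish_c alone.

How it is judged (in metres and radians):
On the way, in this order (a step that is already met when the one before it is completed fails the run):
1. all the dishes lie upside down, closed, in one pile at the spot half-way between bottle and beaker, let go (angle between each of dish_a, dish_b, dish_c's own z axis and vertical above 3.02 rad and horizontal distance between each of dish_a_mid, dish_b_mid, dish_c_mid and pile_spot below 0.025 m and value of joint each of dish_a_lid, dish_b_lid, dish_c_lid below 0.004 m and linear speed of each of dish_a, dish_b, dish_c below 0.02 m/s and contact force between each of dish_a, dish_b, dish_c and the fingers below 0.1 N and horizontal distance between dish_a_mid and dish_b_mid below 0.02 m and horizontal distance between each of dish_a_mid, dish_b_mid and dish_c_mid below 0.02 m), for 0.3 s.
2. the timer lies flat in front of the pile (x of timer_mid in the frame of pile_spot between -0.14 and -0.065 m and y of timer_mid in the frame of pile_spot between -0.035 and 0.035 m and angle between timer_mid's own z axis and vertical below 0.1 rad and height (world z) of timer_mid below 0.016 m and contact force between timer and the fingers below 0.1 N and contact force between timer and dish_a below 0.05 N and contact force between timer and dish_b below 0.05 N and contact force between timer and dish_c below 0.05 N), for 0.2 s.
At the end, for the whole second after the job is handed in: All dishes upside down (within 7 deg), lids open under 4 mm, centres within 25 mm of the pile spot and 20 mm of each other, at rest, let go; timer flat on the bench, centre 65 to 140 mm in front of the pile spot and within 35 mm of it sideways, touching no dish (all of step 1 and all of step 2 and linear speed of timer below 0.02 m/s).
It fails at once if a lid opens more than 6 mm (value of joint any of dish_a_lid, dish_b_lid, dish_c_lid above 0.006 m).
It fails at once if the dropper bottle is shifted or knocked over (distance of dropper from where it was at the start of the episode above 0.03 m or angle between dropper's own z axis and vertical above 0.5 rad).
It fails at once if the beaker is shifted or knocked over (distance of beaker from where it was at the start of the episode above 0.03 m or angle between beaker's own z axis and vertical above 0.5 rad).
It fails at once if the pen is shifted (distance of pen from where it was at the start of the episode above 0.04 m).
Of dish_a, dish_b, dish_c only 2 to 3 are there at a start; the rules pass over those that are not, and their reading is None.
At some moment in a run one of dish_a, dish_b, dish_c, timer may be knocked a few centimetres aside while the robot is not near it.
It also fails if it takes over 210 s, if anything falls off the work surface, if the arm or the gripper's body presses on something with over 40 N, if the wrist force passes 120 N, or if a joint passes its speed limit or range.

ROBOT

A 7-joint arm with a two-finger parallel gripper is mounted at the origin on a cart in front of the work surface, level with it; the furniture and walls round the work are solid. World frame = base frame: x ahead of the robot, y to its left, z up, the work surface at z = 0. Lengths are in mm, angles in rad, forces in N, time in s.
With the tool pointing down it reaches from about 400 to 875 mm from the base axis. Payload 4.4 kg.
Tool frame: the origin (TCP) lies at the very end of the fingers, on their centre line; the grasp point (between the pads) lies 19 mm behind it; z points along the fingers, y is the line along which they close (so a half turn about z gives the same grasp; the last joint's range is limited). The gripper opens to 85 mm and grips with 20 to 120 N. Pads are 22 mm wide; open, the fingers measure 114 mm over their backs; the gripper's body (76 mm by 85 mm) begins 54 mm behind the grasp point. The pads swing forward as they close: fully open they stand 13 mm farther back than shut.
Start: joints at [1.069, 0.628, 0.038, 1.517, -0.027, 0.996, -0.02], TCP at [274.416, -589.248, 231.313] pointing down, gripper open.
Joint ranges: [-3.06, 3.06], [-0.37, 2.12], [-1.25, 1.32], [0.18, 2.47], [-1.1, 4.24], [0.23, 1.98], [-2.94, 2.94]. Speed limits (rad/s): [2.57, 2.57, 3.14, 3.14, 3.14, 3.14, 3.14].

INTERFACE

Orientations are given as [roll, pitch, yaw] about the fixed x, y, z axes, in that order (R = Rz(yaw) Ry(pitch) Rx(roll)).
In Python, from cell import read_state, get_image, camera_info, finish_job gives the robot as it stands.
- The arm moves only by the tool play_rows, never from a script. Its argument "deltas" is one flat list of numbers, 7 for each row, row after row: the shift along the tool's x, y, z in mm, then the turn, a rotation vector about the tool's x, y, z in rad, then the opening, from 0 (shut) to 1 (fully open). In form: [dx, dy, dz, ax, ay, az, grip, dx, dy, dz, ax, ay, az, grip, ...]. A call has 1 to 10 rows; each row is the pose to reach, as a shift and turn from the pose commanded when the call began, along the tool's axes at that moment; what a row does not reach only later rows make up. A row lasts 1/8 s, in which the tool goes at most 62.5 mm and 10.7 degrees, less where a joint would pass 70% of its speed; a pose out of reach is approached as far as the arm can. A call with a gripper value outside its range is refused whole. The fingers move at their own pace and stop on an object; the grip force is fixed at half the most. Time passes only in rows, so rows that repeat a pose let the fingers close. It gives the time, the measured TCP pose, the force, the opening and the grip force at its end, in the units of the state.
- read_state(): the state, without advancing time (a new reading comes with each control period).
- get_image(name): name is "side" or "top" or "wrist"; returns the picture (420x560x3 uint8, red, green, blue); there is no depth.
- camera_info(name): a dict with "fx", "fy", "cx", "cy" (pixels), "distortion" ([k1, k2, p1, p2, k3] as OpenCV has them; the pictures are not rectified), "T" (4x4, takes a point from camera to world coordinates). Camera axes: x right, y down, z forward; pixel columns grow to the right and rows downward; lengths in mm; the calibration is good to about 2 mm. A picture is of the moment at which its call begins: read the wrist's pose just before it. camera_info takes no time and is no camera call; for the wrist camera it gives the pose at the moment of the call.
- finish_job(): hands the job in; it is judged then, once.
The state is a dict: "clock": time; "qpos": joint angles; "qd": joint speeds; "tau": joint torques, N m; "eef_pos": TCP position; "tool_rot": TCP orientation; "force": force on the tool from outside, world axes, zero at the start; "torque": the same for the moment, N m; "width": finger opening in mm; "gripper_force": force on a finger pad.
Only numpy, scipy, OpenCV 4.12 (cv2) and the standard library are available. Lean on these libraries where they do the work, as an engineer would, in place of code of your own. Each camera call takes 0.05 s, during which the arm holds its last target. There are 200 camera calls.

## Working session

There is one attempt and no reset: what is moved stays moved. The work goes in short steps, Python scripts to look and compute and a tool call to move; the robot and the scene stay as the last step left them, time stands still between calls to the robot, and variables do not carry over. Pictures are saved under pics/ and viewed, at most 14 in all, crops included, and the job is handed in when it is done.

Besides the shell and the picture viewer there is one more tool, called by a JSON object that holds its "fn" and its "kwargs", one argument or row to a line. play_rows: Moves the arm, as the interface text tells. Its arguments: {"type":"object","properties":{"deltas":{"type":"array"}},"required":["deltas"]}

```bash
ls; mkdir -p pics
python3 - <<'E'
from cell import *
import cv2,numpy as np
s=read_state();print(s)
for n in("top","side"):
    cv2.imwrite(f"pics/{n}0.png",get_image(n)[:,:,::-1]);c=camera_info(n);print(n,c)
E
```

```text
pics
{'clock': 0.0, 'qpos': array([ 1.06921474,  0.62932045,  0.03842062,  1.51838624, -0.02698224,
        0.99630803, -0.02000188]), 'qd': array([ 0.00020323,  0.00203576, -0.00154824,  0.00217629, -0.00034225,
       -0.00070222, -0.00035452]), 'tau': array([-1.17131763e-04, -5.63395143e+01,  1.22643359e+00, -1.93449301e+01,
        1.09739168e-02,  1.03835689e-02, -1.17087779e-05]), 'eef_pos': array([ 274.14124626, -588.65919999,  230.399521  ]), 'tool_rot': array([-3.13968819e+00,  2.66478359e-05,  4.35806243e-01]), 'force': array([ 0.71295781, -1.23939495, -0.70491032]), 'torque': array([ 0.02978926,  0.02365043, -0.05072539]), 'gripper_force': 0.0, 'width': 85.50408707133242}
top {'fx': 405.5529750166726, 'fy': 405.5529750166726, 'cx': 279.0770045311498, 'cy': 211.80117766002647, 'distortion': array([-0.0967895,  0.       ,  0.       ,  0.       ,  0.       ]), 'T': array([[-2.50773831e-02, -9.90967227e-01,  1.31738681e-01,
         4.04360170e+02],
       [-9.99534974e-01,  2.25680707e-02, -2.05065289e-02,
         1.17518917e+02],
       [ 1.73482102e-02, -1.32191669e-01, -9.91072350e-01,
         9.15980602e+02],
       [ 0.00000000e+00,  0.00000000e+00,  0.00000000e+00,
         1.00000000e+00]])}
side {'fx': 397.93834456523246, 'fy': 397.93834456523246, 'cx': 278.16680318334113, 'cy': 212.75288001824921, 'distortion': array([-0.10750978,  0.        ,  0.        ,  0.        ,  0.        ]), 'T': array([[-8.63324636e-01, -2.07671740e-01,  4.59938062e-01,
         8.51361803e+01],
       [-5.04399377e-01,  3.26436763e-01, -7.99387458e-01,
         8.90669933e+02],
       [ 1.58694923e-02, -9.22123358e-01, -3.86570396e-01,
         4.16042989e+02],
       [ 0.00000000e+00,  0.00000000e+00,  0.00000000e+00,
         1.00000000e+00]])}
```

View pics/top0.png

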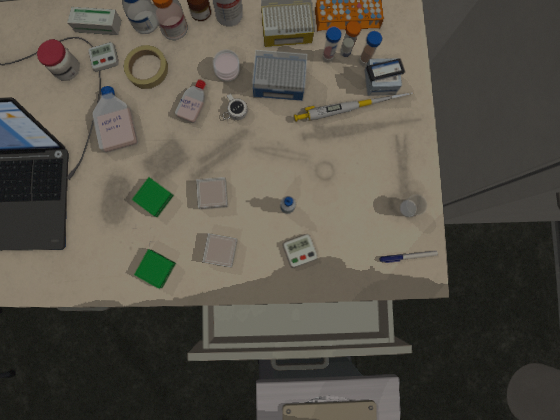

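View pics/side0.png

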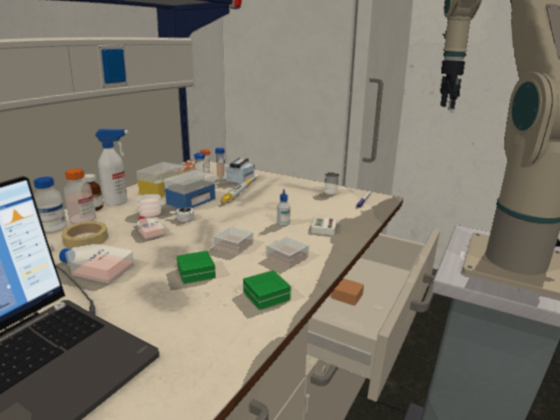

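Candidates (top view):
- Dishes: pink-clear squares at (212,193) and (220,250). The green squares at (153,197) and (155,268) are look-alikes.
- Timer: front one at (300,251). The back one is at (103,57).
- Dropper bottle at (288,204), beaker at (408,207), pen at (408,256).

I choose the two clear pinkish dishes and the front timer.

```bash
cat > h.py <<'E'
from cell import *
import cv2,numpy as np
from scipy.spatial.transform import Rotation as R
def K(c): return np.array([[c['fx'],0,c['cx']],[0,c['fy'],c['cy']],[0,0,1.]])
def px2w(c,px,z):
    p=cv2.undistortPoints(np.array(px,float).reshape(-1,1,2),K(c),c['distortion']).reshape(-1,2)
    d=np.c_[p,np.ones(len(p))]@c['T'][:3,:3].T; o=c['T'][:3,3]
    return o+d*((z-o[2])/d[:,2])[:,None]
def w2px(c,P):
    Ti=np.linalg.inv(c['T']); return cv2.projectPoints(np.array(P,float).reshape(-1,1,3),cv2.Rodrigues(Ti[:3,:3])[0],Ti[:3,3],K(c),c['distortion'])[0].reshape(-1,2)
def save(n,im): cv2.imwrite(f'pics/{n}.png',im[:,:,::-1])
def crop(n,im,x0,x1,y0,y1,s): save(n,cv2.resize(im[y0:y1,x0:x1],None,fx=s,fy=s,interpolation=cv2.INTER_CUBIC))
def state():
    s=read_state(); print('t',round(s['clock'],2),'pos',s['eef_pos'].round(1),'rpy',s['tool_rot'].round(3),'w',round(s['width'],1),'F',s['force'].round(1),'gf',round(s['gripper_force'],1)); return s
def delta(pos,rot):
    "shift and rotvec in current tool axes to reach pos, R"
    s=read_state(); A=R.from_euler('xyz',s['tool_rot'])
    print('shift',A.inv().apply(np.array(pos)-s['eef_pos']).round(1),'turn',(A.inv()*rot).as_rotvec().round(3))
E
python3 - <<'E'
from h import *
im=cv2.imread('pics/top0.png')[:,:,::-1]
crop('top0c',im,185,445,165,275,3)
c=camera_info('top')
print(px2w(c,[[212,193],[220,250]],30).round(),px2w(c,[[300,251]],18).round(),px2w(c,[[288,204]],90).round(),px2w(c,[[408,207]],50).round(),px2w(c,[[380,258],[437,253]],8).round())
E
```

```text
[[568. 247.  30.]
 [441. 230.  30.]] [[435.  55.  18.]] [[530.  82.  90.]] [[ 524. -183.   50.]] [[ 415. -126.    8.]
 [ 422. -259.    8.]]
```

View pics/top0c.png

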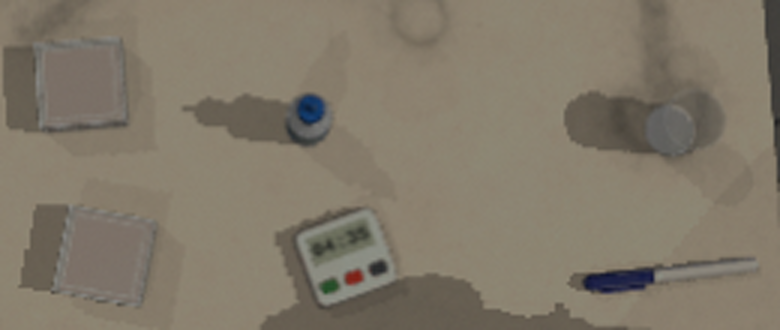

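Run:
```python
from h import *
c=camera_info('top');f=lambda l:[(185+x/3,165+y/3) for x,y in l]
for l in ([(36,45),(122,39),(127,124),(42,131)],[(70,207),(157,221),(141,305),(55,289)]):
    P=px2w(c,f(l),30);print(P.mean(0).round(),[np.degrees(np.arctan2(*(P[(i+1)%4]-P[i])[[1,0]])).round() for i in range(4)],[np.linalg.norm(P[(i+1)%4]-P[i]).round() for i in range(4)])
P=px2w(c,f([(297,237),(375,209),(396,277),(326,305)]),14);print('timer',P.mean(0).round(),np.degrees(np.arctan2(*(P[1]-P[0])[[1,0]])))
d=px2w(c,f([(310,106)]),93);print('drop',d)
for z in (0,59):
  b=px2w(c,f([(670,129)]),z);print('beaker',b,np.linalg.norm(b[0,:2]-d[0,:2]))
s=camera_info('side')
crop('s1',get_image('side'),200,360,150,260,5)
state(); delta([520,-200,230],R.from_euler('xyz',[np.pi,0,.0]))
```

```text
[567. 246.  30.] [np.float64(-87.0), np.float64(-177.0), np.float64(93.0), np.float64(4.0)] [np.float64(64.0), np.float64(64.0), np.float64(63.0), np.float64(65.0)]
[441. 229.  30.] [np.float64(-100.0), np.float64(168.0), np.float64(78.0), np.float64(-11.0)] [np.float64(64.0), np.float64(62.0), np.float64(64.0), np.float64(60.0)]
timer [436.  52.  14.] -71.70807977840093
drop [[537.10559232  80.86100212  93.        ]]
beaker [[ 528.18099151 -201.24743114    0.        ]] 282.24956441890214
beaker [[ 520.20546405 -180.71510272   59.        ]] 262.1214851117858
t 0.15 pos [ 274.2 -588.8  230.6] rpy [-3.14   0.     0.436] w 85.1 F [-0.3 -0.4 -0.7] gf 0.0
shift [ 387.  -248.7    1. ] turn [-0.001  0.     0.436]
```

View pics/s1.png

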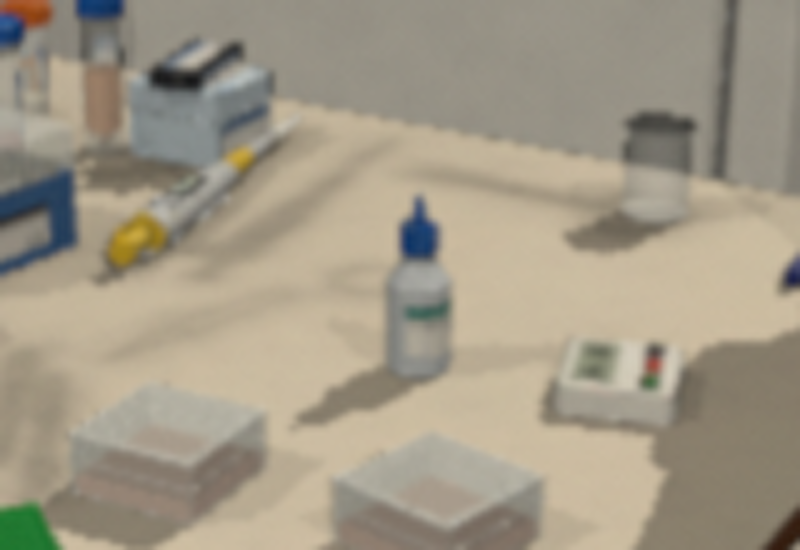

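Two clear pink-gel dishes are confirmed, at crop (170,450) and (440,490) in the side view. The bottle is at (420,320), the beaker at (655,170) and the front timer at (620,380). Moving out over the bench now.

{"fn": "play_rows", "kwargs": {
  "deltas": [48,-31,0,0,0,0.055,1,97,-62,0,0,0,0.11,1,145,-93,0,0,0,0.16,1,193,-124,0,0,0,0.22,1,242,-155,0,0,0,0.27,1,290,-186,0,0,0,0.33,1,338,-218,0,0,0,0.38,1,387,-249,0,0,0,0.436,1,387,-249,0,0,0,0.436,1]
}}

```text
clock: 1.27
eef_pos: [523.2, -193.7, 230.9]
tool_rot: [-3.138, -0.001, 0.01]
force: [-0.5, 0.2, 0.8]
width: 85.3
gripper_force: 0.0
```

```bash
cat >> h.py <<'E'
import json,os
def log():
    s=state(); print('q',s['qpos'].round(2))
    L=json.load(open('log.json')) if os.path.exists('log.json') else []
    L.append([list(s['qpos']),list(s['eef_pos']),list(s['tool_rot'])]); json.dump(L,open('log.json','w'))
E
python3 - <<'E'
from h import *
log(); delta([520,100,280],R.from_euler('xyz',[np.pi,0,.0]))
E
```

```text
t 1.27 pos [ 523.2 -193.7  230.9] rpy [-3.138e+00 -1.000e-03  1.000e-02] w 85.3 F [-0.5  0.2  0.8] gf 0.0
q [ 0.21  0.5   0.14  1.78 -0.09  0.87 -1.16]
shift [-2.000e-01 -2.939e+02 -4.820e+01] turn [-0.003 -0.001  0.01 ]
```

{"fn": "play_rows", "kwargs": {
  "deltas": [0,-60,-10,0,0,0,1,0,-120,-20,0,0.1,0,1,0,-180,-30,0,0.25,0,1,0,-240,-40,0,0.4,0,1,0,-294,-48,0,0.5,0,1,0,-294,-48,0,0.5,0,1]
}}

```text
clock: 2.02
eef_pos: [519.8, 89.3, 278.9]
tool_rot: [3.137, -0.493, 0.001]
force: [0.5, -1.9, 0.9]
width: 85.2
gripper_force: 0.0
```

```bash
python3 -c "
from h import *
log()"
```

```text
t 2.02 pos [519.8  89.3 278.9] rpy [ 3.137e+00 -4.930e-01  1.000e-03] w 85.2 F [ 0.5 -1.9  0.9] gf 0.0
q [-0.48  0.22  0.19  2.24  0.46  0.24 -2.31]
```

{"fn": "play_rows", "kwargs": {
  "deltas": [0,0,0,0,-0.18,0,1,0,0,0,0,-0.36,0,1,0,0,0,0,-0.54,0,1,0,0,0,0,-0.72,0,1,0,0,0,0,-0.9,0,1,0,0,0,0,-1.0,0,1,0,0,0,0,-1.0,0,1]
}}

```text
clock: 2.9
eef_pos: [521.1, 87.0, 275.9]
tool_rot: [3.136, 0.511, -0.007]
force: [-0.8, 0.2, -0.2]
width: 85.5
gripper_force: 0.0
```

```bash
python3 -c "
from h import *
log()"
```

```text
t 2.9 pos [521.1  87.  275.9] rpy [ 3.136  0.511 -0.007] w 85.5 F [-0.8  0.2 -0.2] gf 0.0
q [-0.07  0.71 -0.17  1.36 -0.    1.58 -1.81]
```

{"fn": "play_rows", "kwargs": {
  "deltas": [0,0,0,0,0.18,0,1,0,0,0,0.1,0.36,0,1,0,0,0,0.25,0.5,0,1,0,0,0,0.4,0.5,0.0,1,0,0,0,0.55,0.5,0,1,0,0,0,0.7,0.5,0,1,0,0,0,0.7,0.5,0,1]
}}

```text
clock: 3.78
eef_pos: [519.3, 84.4, 277.4]
tool_rot: [-2.481, 0.046, -0.175]
force: [-0.5, -0.6, 1.3]
width: 85.5
gripper_force: 0.0
```

```bash
python3 -c "
from h import *
log()"
```

```text
t 3.77 pos [519.3  84.4 277.4] rpy [-2.481  0.046 -0.175] w 85.5 F [-0.5 -0.6  1.3] gf 0.0
q [ 0.51  0.5  -0.44  1.92 -0.62  0.86 -1.22]
```

```bash
cat > kin.py <<'E'
import numpy as np,json,itertools
from scipy.spatial.transform import Rotation as R
from scipy.optimize import least_squares
LO=np.array([-3.06,-.37,-1.25,.18,-1.1,.23,-2.94]);HI=np.array([3.06,2.12,1.32,2.47,4.24,1.98,2.94])
def fk(q,p,s):
    # p: d1,L1,aE,aE2,L2,aW,L3,yaw0,flange
    z=lambda a:R.from_euler('z',a); y=lambda a:R.from_euler('y',a)
    A=z(s[0]*q[0]+p[7]); t=np.array([0,0,p[0]]); A=A*y(s[1]*q[1])*z(s[2]*q[2])
    t=t+A.apply([p[2],0,p[1]]); A=A*y(s[3]*q[3]); t=t+A.apply([p[3],0,0])
    A=A*z(s[4]*q[4]); t=t+A.apply([0,0,p[4]]); A=A*y(s[5]*q[5]); t=t+A.apply([p[5],0,0])
    A=A*z(s[6]*q[6]+p[8]); t=t+A.apply([0,0,p[6]]); return t,A
def fit():
    D=json.load(open('log.json'));best=None
    for s in itertools.product([1,-1],repeat=4):
        s=(s[0],1,s[1],1,s[2],1,s[3])
        def f(p):
            r=[]
            for q,t,e in D:
                a,A=fk(q,p,s); r+=list((a-t)/5)+list((A.inv()*R.from_euler('xyz',e)).as_rotvec()*30)
            return r+list((np.array(p[[2,3,5]]))/100)
        for fl in(0,1.57,-1.57,3.14):
            o=least_squares(f,[330,350,0,0,350,0,250,0,fl],max_nfev=60)
            if best is None or o.cost<best[0]: best=(o.cost,o.x,s)
    return best
E
python3 - <<'E'
from kin import *
b=fit();print(b[0],b[1].round(3),b[2]);json.dump([list(b[1]),b[2]],open('kin.json','w'))
for q,t,e in json.load(open('log.json')):
    a,A=fk(q,b[1],b[2]);print((a-t).round(1),(A.inv()*R.from_euler('xyz',e)).magnitude().round(3))
E
```

```text
4.528072150189687 [ 3.44725e+02  5.49322e+02  7.00000e-03  1.37600e+00  3.82112e+02
 -3.77700e+00  3.49318e+02 -5.00000e-02  1.52600e+00] (-1, 1, -1, 1, -1, 1, -1)Traceback (most recent call last):
  File "<stdin>", line 4, in <module>
AttributeError: 'float' object has no attribute 'round'
```

Run:
```python
from kin import *
L=json.load(open('log.json'));L.append([[1.06921474,.62932045,.03842062,1.51838624,-.02698224,.99630803,-.02000188],[274.1,-588.7,230.4],[-3.1397,0,.4358]]);json.dump(L,open('log.json','w'))
b=fit();print(b[0],b[1].round(3),b[2]);json.dump([list(b[1]),b[2]],open('kin.json','w'))
for q,t,e in L:
    a,A=fk(q,b[1],b[2]);print((a-t).round(1),(A.inv()*R.from_euler('xyz',e)).as_rotvec().round(3))
```

```text
4.941329755351319 [ 3.34048e+02  5.60846e+02 -7.16100e+00 -8.92000e-01  3.81341e+02
 -4.52200e+00  3.54473e+02 -4.80000e-02  1.52700e+00] (-1, 1, -1, 1, -1, 1, -1)
[-1.7  1.8 -1.7] [ 0.    -0.    -0.004]
[-6.3  2.4 -1. ] [0.023 0.001 0.001]
[-2.1  1.9  0.6] [-0.024 -0.     0.002]
[10.9  0.7  2.4] [-0.002 -0.03   0.006]
[-3.5 -0.3 -0.3] [-0.    -0.    -0.004]
```

```bash
cat >> kin.py <<'E'
P_,S_=json.load(open('kin.json'))
def Rt(phi,th): # closing axis azimuth phi, tilt th about tool y
    c=np.array([np.cos(phi),np.sin(phi),0]);z=np.array([0,0,-1.]);x=np.cross(c,z)
    return R.from_matrix(np.c_[x,c,z])*R.from_rotvec([0,th,0])
def ik(pos,rot,q0,reg=.02):
    def f(q):
        t,A=fk(q,P_,S_);return np.r_[(t-pos)/5,(A.inv()*rot).as_rotvec()*40,reg*(q-q0)]
    o=least_squares(f,np.clip(q0,LO+.031,HI-.031),bounds=(LO+.03,HI-.03),max_nfev=80)
    return o.x,np.abs(o.fun[:6]).max()
E
cat > map.py <<'E'
from kin import *
import sys
Q0=json.load(open('log.json'))[0][0]
rng=np.radians
for loc in [(441,229),(567,246),(533,-60),(500,90),(620,60)]:
    print(loc)
    for ph in range(-180,180,30):
        g=np.array([*loc,30.]);out=[]
        best=None
        for j5 in(0,1.57,3.0):
            q=np.array(Q0);q[0]=-np.arctan2(loc[1],loc[0]);q[4]=j5
            for off in(-1.5,0,1.5):
                qq=q.copy();qq[6]=off
                r0=Rt(rng(ph),0);x,e=ik(g-r0.apply([0,0,-19]),r0,qq,.01)
                if e<.5:
                    ext=[]
                    for sg in(1,-1):
                        y=x;t=0
                        while t<80:
                            r=Rt(rng(ph),rng(sg*(t+20)));y,e=ik(g-r.apply([0,0,-19]),r,y)
                            if e>.5:break
                            t+=20
                        ext.append(t)
                    k=(sum(ext),-ext[1],ext[0],x.round(1).tolist())
                    if best is None or k[0]>best[0]:best=k
        print(ph,best and best[1:])
E
time python3 map.py
```

```text
(441, 229)
-180 (-60, 80, [-0.1, 0.9, -0.6, 2.1, 1.0, 0.5, 1.6])
-150 (-80, 40, [-0.7, 0.8, 0.3, 2.1, -0.7, 0.4, -2.4])
-120 (-20, 80, [-0.1, 0.9, -0.7, 2.1, 1.1, 0.6, 2.6])
-90 (-60, 0, [-0.6, 0.8, 0.1, 2.1, -0.3, 0.3, -1.8])
-60 (-60, 0, [-0.6, 0.8, 0.1, 2.1, -0.3, 0.3, -1.3])
-30 (-80, 20, [-0.3, 0.8, -0.4, 2.1, 0.9, 0.4, -1.9])
0 (-80, 80, [-0.4, 0.8, -0.2, 2.1, 0.5, 0.3, -1.0])
30 (-80, 80, [-0.3, 0.8, -0.3, 2.1, 0.7, 0.3, -0.6])
60 (-80, 80, [-0.3, 0.8, -0.3, 2.1, 0.7, 0.3, -0.2])
90 (-20, 60, [-0.2, 0.8, -0.5, 2.1, 1.0, 0.4, 0.1])
120 (-20, 60, [-0.3, 0.8, -0.3, 2.1, 0.7, 0.3, 0.9])
150 (-20, 80, [-0.3, 0.8, -0.4, 2.1, 0.9, 0.4, 1.3])
(567, 246)
-180 (-60, 80, [-0.1, 1.0, -0.6, 1.8, 0.8, 0.7, 2.0])
-150 (-80, 40, [-0.7, 0.9, 0.4, 1.8, -0.6, 0.6, -2.6])
-120 (-80, 20, [-0.6, 0.9, 0.3, 1.8, -0.4, 0.6, -2.2])
-90 (-40, 0, [-0.5, 0.9, 0.2, 1.8, -0.2, 0.5, -1.8])
-60 (-40, 0, [-0.5, 0.9, 0.0, 1.8, -0.0, 0.5, -1.5])
-30 (-60, 80, [-0.2, 0.9, -0.4, 1.8, 0.6, 0.6, -1.5])
0 (-80, 80, [-0.3, 0.9, -0.2, 1.8, 0.3, 0.5, -0.7])
30 (-80, 80, [-0.3, 0.9, -0.2, 1.8, 0.3, 0.5, -0.2])
60 (-80, 8
[... 1469 characters left out ...]
.9, 0.5, 1.5])
(620, 60)
-180 (-80, 40, [-0.4, 0.9, 0.5, 1.7, -0.7, 0.6, -2.7])
-150 (-80, 60, [-0.3, 0.9, 0.3, 1.7, -0.5, 0.6, -2.3])
-120 (-60, 0, [-0.3, 0.9, 0.2, 1.7, -0.3, 0.5, -2.0])
-90 (-40, 0, [-0.2, 0.9, 0.1, 1.7, -0.1, 0.5, -1.6])
-60 (-40, 40, [0.1, 0.9, -0.4, 1.7, 0.6, 0.6, -1.7])
-30 (-80, 40, [0.1, 0.9, -0.4, 1.7, 0.6, 0.6, -1.2])
0 (-80, 80, [-0.0, 0.9, -0.2, 1.7, 0.3, 0.5, -0.4])
30 (-80, 80, [0.0, 0.9, -0.3, 1.7, 0.4, 0.6, -0.0])
60 (-80, 60, [0.1, 0.9, -0.3, 1.7, 0.5, 0.6, 0.5])
90 (-80, 40, [0.1, 0.9, -0.5, 1.7, 0.7, 0.6, 0.9])
120 (-80, 40, [0.1, 0.9, -0.3, 1.7, 0.5, 0.6, 1.5])
150 (-40, 80, [0.1, 0.9, -0.5, 1.7, 0.7, 0.6, 1.9])
real	2m42.916s
user	2m43.415s
sys	0m0.048s
```

```bash
cat >> h.py <<'E'
import kin
def go(pc,phi,th,back=26,off=(0,0)):
    "pad centre to pc(+off along tool-x horizontal u, up w); phi,th deg"
    p=np.radians(phi);rot=kin.Rt(p,np.radians(th))
    g=np.array(pc,float)+off[0]*np.array([-np.sin(p),np.cos(p),0])+[0,0,off[1]]
    tcp=g+rot.apply([0,0,back]); s=read_state()
    q,e=kin.ik(tcp,rot,s['qpos']); print('tcp',tcp.round(1),'ik err',round(e,2),q.round(2)); delta(tcp,rot)
E
python3 -c "
from h import *
go([567,246,140],3,-20)"
```

```text
tcp [567.5 237.1 115.6] ik err 0.0 [-0.49  0.82 -0.23  1.58  0.54  1.03 -0.95]
shift [ 28.1 -26.7 224.3] turn [-0.822 -0.806 -1.659]
```

{"fn": "play_rows", "kwargs": {
  "deltas": [0,0,0,-0.07,-0.07,-0.15,1,0,0,0,-0.14,-0.14,-0.29,1,0,0,0,-0.21,-0.21,-0.43,1,0,0,0,-0.29,-0.28,-0.58,1,0,0,0,-0.36,-0.35,-0.72,1,0,0,0,-0.43,-0.42,-0.86,1,0,0,0,-0.5,-0.49,-1.0,1,0,0,0,-0.57,-0.56,-1.15,1,0,0,0,-0.64,-0.63,-1.29,1,0,0,0,-0.71,-0.7,-1.43,1]
}}

```text
clock: 5.03
eef_pos: [521.2, 90.8, 280.8]
tool_rot: [-3.106, 0.245, 1.397]
force: [1.0, -0.3, -0.5]
width: 85.4
gripper_force: 0.0
```

```bash
python3 -c "
from h import *
log();go([567,246,140],3,-20)"
```

```text
t 5.03 pos [521.2  90.8 280.8] rpy [-3.106  0.245  1.397] w 85.4 F [ 1.  -0.3 -0.5] gf 0.0
q [-0.04  0.51 -0.48  1.68  0.42  1.22 -0.85]
tcp [567.5 237.1 115.6] ik err 0.0 [-0.4   0.84 -0.39  1.58  0.66  1.08 -1.05]
shift [187.6  24.7 122.6] turn [-0.102 -0.108 -0.214]
```

{"fn": "play_rows", "kwargs": {
  "deltas": [47,6,30,-0.03,-0.03,-0.06,1,94,12,60,-0.06,-0.06,-0.12,1,141,18,92,-0.1,-0.1,-0.2,1,188,25,123,-0.1,-0.11,-0.214,1,188,25,123,-0.1,-0.11,-0.214,1,188,25,123,-0.1,-0.11,-0.214,1]
}}

```text
clock: 5.78
eef_pos: [567.5, 236.2, 114.9]
tool_rot: [-3.136, 0.348, 1.617]
force: [0.4, 0.3, -0.6]
width: 85.4
gripper_force: 0.0
```

```bash
python3 -c "
from h import *
log();c=camera_info('wrist');im=get_image('wrist');save('w1',im)
a=np.radians(3);C=[[567+32*(i*np.cos(a)-j*np.sin(a)),246+32*(i*np.sin(a)+j*np.cos(a)),30] for i,j in((1,1),(1,-1),(-1,-1),(-1,1))]
print(w2px(c,C).round())"
```

```text
t 5.78 pos [567.5 236.2 114.9] rpy [-3.136  0.348  1.617] w 85.4 F [ 0.4  0.3 -0.6] gf 0.0
q [-0.37  0.84 -0.42  1.57  0.66  1.12 -1.04]
[[327. 125.]
 [319. 208.]
 [232. 209.]
 [223. 125.]]
```

View pics/w1.png

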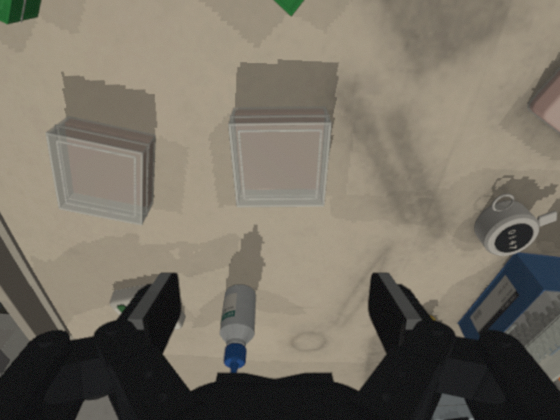

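```bash
cat >> h.py <<'E'
def sq(c,l,z=30):
    P=px2w(c,l,z);a=[(np.degrees(np.arctan2(*(P[(i+1)%4]-P[i])[[1,0]]))+45)%90-45 for i in range(4)]
    print('c',P.mean(0).round(1),'yaw',np.round(a,1),[np.linalg.norm(P[(i+1)%4]-P[i]).round() for i in range(4)])
E
python3 -c "
from h import *
c=camera_info('wrist')
sq(c,[(230,124),(333,124),(326,206),(238,206)]);sq(c,[(50,133),(147,152),(140,221),(62,207)])
go([571,246,23.5],1,-20,off=(6,0))"
```

```text
c [572.1 246.5  30. ] yaw [2.6 3.8 2.6 3.2] [np.float64(64.0), np.float64(63.0), np.float64(64.0), np.float64(63.0)]
c [444.2 231.3  30. ] yaw [-10.8 -15.8 -10.4 -11.8] [np.float64(64.0), np.float64(61.0), np.float64(59.0), np.float64(61.0)]
tcp [571.1 243.1  -0.9] ik err 0.0 [-0.42  1.01 -0.35  1.58  0.74  0.95 -1.18]
shift [ 46.9   3.8 106.9] turn [ 0.005 -0.001  0.026]
```

{"fn": "play_rows", "kwargs": {
  "deltas": [16,3,36,0,0,0,1,31,4,71,0,0,0,1,40,4,92,0,0,0,1,47,4,107,0,0,0,1,47,4,107,0,0,0,1,47,4,107,0,0,0,1]
}}

```text
clock: 6.58
eef_pos: [570.6, 243.2, -2.4]
tool_rot: [-3.134, 0.347, 1.616]
force: [-0.1, -0.7, 0.1]
width: 85.2
gripper_force: 0.0
```

```bash
python3 -c "
from h import *
log();go([571,246,23.5],3,-20,off=(6,0))"
```

```text
t 6.58 pos [570.6 243.2  -2.4] rpy [-3.134  0.347  1.616] w 85.2 F [-0.1 -0.7  0.1] gf 0.0
q [-0.4   1.01 -0.37  1.58  0.74  0.96 -1.14]
tcp [571.2 243.1  -0.9] ik err 0.0 [-0.42  1.01 -0.35  1.59  0.77  0.94 -1.17]
shift [-0.6  0.5 -1.4] turn [-0.01  -0.002 -0.007]
```

{"fn": "play_rows", "kwargs": {
  "deltas": [-0.5,0,-1.4,0,0,0,0.8,-0.5,0,-1.4,0,0,0,0.6,-0.5,0,-1.4,0,0,0,0.4,-0.5,0,-1.4,0,0,0,0.2,-0.5,0,-1.4,0,0,0,0,-0.5,0,-1.4,0,0,0,0]
}}

```text
clock: 7.32
eef_pos: [570.6, 243.6, -0.6]
tool_rot: [-3.134, 0.347, 1.616]
force: [-0.7, 0.4, 6.1]
width: 63.3
gripper_force: 66.3
```

```bash
python3 -c "
from h import *
log();go([571,246,23.5+130],3,-20,off=(6,0))"
```

```text
t 7.33 pos [570.6 243.6  -0.6] rpy [-3.134  0.347  1.616] w 63.3 F [-0.7  0.4  6.1] gf 66.3
q [-0.4   1.01 -0.37  1.58  0.74  0.97 -1.14]
tcp [571.2 243.1 129.1] ik err 0.0 [-0.39  0.83 -0.42  1.55  0.67  1.13 -1.05]
shift [ -44.5   -0.3 -121.8] turn [-0.01  -0.002 -0.007]
```

{"fn": "play_rows", "kwargs": {
  "deltas": [-5,0,-13,0,0,0,0,-15,0,-40,0,0,0,0,-29,0,-80,0,0,0,0,-44,0,-122,0,0,0,0,-44,0,-122,0,0,0,0]
}}

```text
clock: 7.95
eef_pos: [573.1, 244.6, 132.0]
tool_rot: [-3.139, 0.344, 1.614]
force: [0.3, 1.5, -1.1]
width: 63.7
gripper_force: 65.8
```

```bash
python3 -c "
from h import *
log();go([620,50,140],0,70);crop('s2',get_image('side'),150,350,100,260,4)"
```

```text
t 7.95 pos [573.1 244.6 132. ] rpy [-3.139  0.344  1.614] w 63.7 F [ 0.3  1.5 -1.1] gf 65.8
q [-0.37  0.83 -0.43  1.54  0.64  1.15 -1.03]
tcp [620.   74.4 131.1] ik err 0.0 [ 0.61  1.16 -0.48  1.58 -0.75  1.14  0.86]
shift [-161.7   39.7   58.7] turn [-0.022  1.565  0.041]
```

View pics/s2.png

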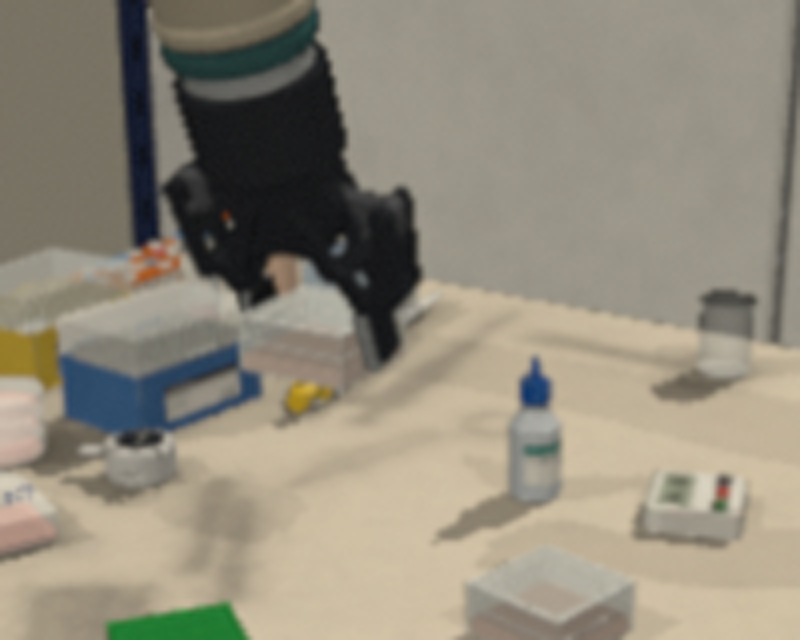

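{"fn": "play_rows", "kwargs": {
  "deltas": [-18,4,7,0,0.17,0,0,-36,9,13,0,0.35,0.01,0,-54,13,20,-0.01,0.52,0.01,0,-72,18,26,-0.01,0.7,0.02,0,-90,22,33,-0.01,0.87,0.02,0,-108,26,39,-0.02,1.04,0.03,0,-126,31,46,-0.02,1.22,0.03,0,-144,35,52,-0.02,1.39,0.04,0,-162,40,59,-0.02,1.565,0.04,0,-162,40,59,-0.02,1.565,0.04,0]
}}

```text
clock: 9.25
eef_pos: [617.8, 68.7, 118.7]
tool_rot: [-3.089, -1.22, 1.515]
force: [0.2, 0.6, -1.6]
width: 63.2
gripper_force: 66.0
```

```bash
python3 -c "
from h import *
log();go([620,50,39.5],0,70)"
```

```text
t 9.25 pos [617.8  68.7 118.7] rpy [-3.089 -1.22   1.515] w 63.2 F [ 0.2  0.6 -1.6] gf 66.0
q [ 0.93  1.48 -1.21  1.55  0.07  0.92  0.17]
tcp [620.   74.4  30.6] ik err 0.0 [ 0.88  1.61 -1.13  1.52  0.12  0.89  0.25]
shift [-80.7   3.8  35.6] turn [-0.001  0.002 -0.019]
```

{"fn": "play_rows", "kwargs": {
  "deltas": [-20,1,9,0,0,0,0,-40,2,18,0,0,-0.01,0,-60,3,26,0,0,-0.02,0,-79,4,35,0,0,-0.02,0,-79,4,35,0,0,-0.02,0,-79,4,35,0,0,-0.02,0,-80,4,35.3,0,0,-0.02,0,-80,4,35.3,0,0,-0.02,0]
}}

```text
clock: 10.25
eef_pos: [621.8, 77.8, 40.2]
tool_rot: [3.107, -1.217, 1.612]
force: [-0.3, 0.5, -1.1]
width: 62.9
gripper_force: 65.9
```

```bash
python3 -c "
from h import *
log();go([620,50,38],0,70);crop('s3',get_image('side'),190,350,130,250,5)"
```

```text
t 10.25 pos [621.8  77.8  40.2] rpy [ 3.107 -1.217  1.612] w 62.9 F [-0.3  0.5 -1.1] gf 65.9
q [ 0.9   1.59 -1.17  1.5   0.13  0.9   0.26]
tcp [620.   74.4  29.1] ik err 0.0 [ 0.88  1.61 -1.14  1.52  0.13  0.89  0.24]
shift [-11.5  -2.    0.7] turn [-0.004  0.005  0.014]
```

View pics/s3.png

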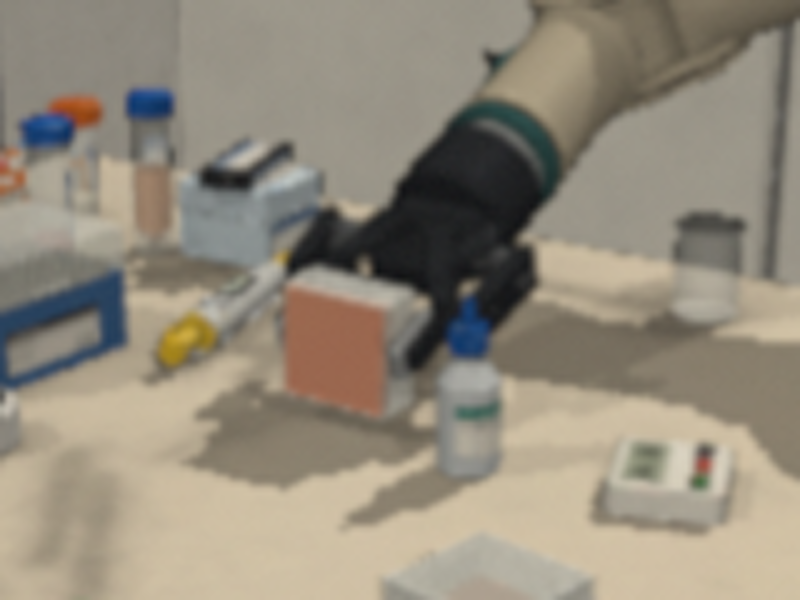

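{"fn": "play_rows", "kwargs": {
  "deltas": [-5,0,0,0,0,0.01,0,-9,0,0.5,0,0,0.014,0,-9,0,0.5,0,0,0.014,0,-10,0,0.5,0,0,0.014,0,-10,0,0.5,0,0,0.014,0]
}}

```text
clock: 10.92
eef_pos: [621.7, 75.0, 30.1]
tool_rot: [-3.136, -1.217, 1.57]
force: [-0.6, -0.7, -1.3]
width: 63.0
gripper_force: 66.0
```

{"fn": "play_rows", "kwargs": {
  "deltas": [-1,0,0.4,0,0,0,0,-1,0,0.4,0,0,0,0,-1,0,0.4,0,0,0,0]
}}

```text
clock: 11.3
eef_pos: [621.7, 75.1, 29.0]
tool_rot: [-3.136, -1.217, 1.57]
force: [0.5, -1.0, -1.1]
width: 63.1
gripper_force: 66.0
```

{"fn": "play_rows", "kwargs": {
  "deltas": [-1,0,0.4,0,0,0,0,-1,0,0.4,0,0,0,0,-1,0,0.4,0,0,0,0]
}}

```text
clock: 11.68
eef_pos: [621.7, 75.1, 27.9]
tool_rot: [-3.136, -1.217, 1.57]
force: [0.4, -0.4, -0.7]
width: 63.1
gripper_force: 66.0
```

{"fn": "play_rows", "kwargs": {
  "deltas": [-1,0,0.4,0,0,0,0,-1,0,0.4,0,0,0,0,-1,0,0.4,0,0,0,0]
}}

```text
clock: 12.05
eef_pos: [621.8, 75.2, 27.3]
tool_rot: [-3.136, -1.218, 1.57]
force: [-0.1, -0.9, 2.0]
width: 63.2
gripper_force: 66.1
```

{"fn": "play_rows", "kwargs": {
  "deltas": [0,0,0,0,0,0,0.8,0,0,0,0,0,0,0.9,0,0,0,0,0,0,1,0,0,0,0,0,0,1,0,0,0,0,0,0,1]
}}

```text
clock: 12.68
eef_pos: [621.7, 75.1, 26.8]
tool_rot: [-3.136, -1.217, 1.569]
force: [0.9, -0.2, -0.2]
width: 85.4
gripper_force: 0.0
```

{"fn": "play_rows", "kwargs": {
  "deltas": [0,0,-10,0,0,0,1,0,0,-30,0,0,0,1,0,0,-60,0,0,0,1,10,0,-100,0,0,0,1,10,0,-100,0,0,0,1]
}}

```text
clock: 13.3
eef_pos: [624.7, -19.6, 72.6]
tool_rot: [3.137, -1.215, 1.572]
force: [0.7, 0.0, -0.0]
width: 85.2
gripper_force: 0.0
```

```bash
python3 -c "
from h import *
log();go([620,50,130],0,-40);im=get_image('side');t=get_image('top');crop('s4',im,190,350,130,250,5)"
```

```text
t 13.3 pos [624.7 -19.6  72.6] rpy [ 3.137 -1.215  1.572] w 85.2 F [ 0.7  0.  -0. ] gf 0.0
q [ 0.98  1.54 -1.17  1.39  0.1   1.1   0.27]
tcp [620.   33.3 110.1] ik err 0.0 [-0.16  0.97 -0.53  1.58  1.05  1.38 -1.17]
shift [53.6 -4.8 36.5] turn [ 0.002 -1.913 -0.003]
```

View pics/s4.png

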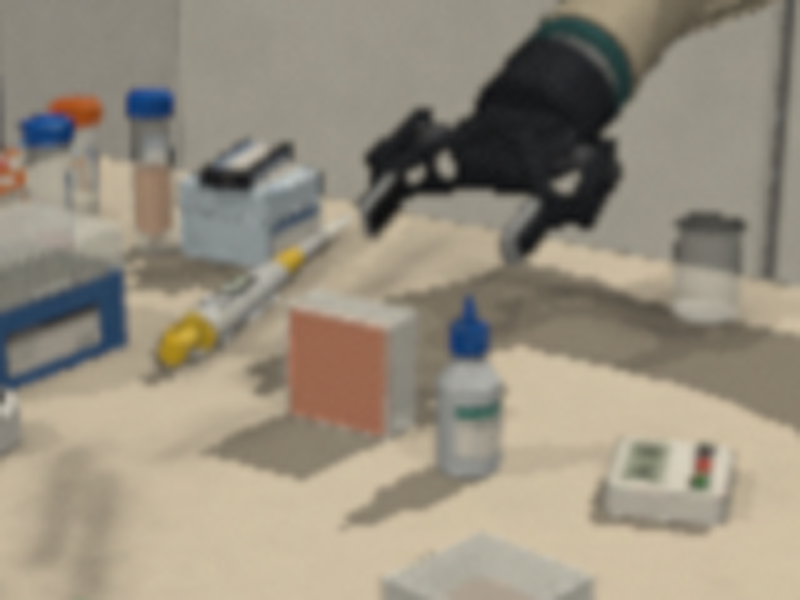

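{"fn": "play_rows", "kwargs": {
  "deltas": [40,-1,0,0,-0.1,0,1,80,-2,0,0,-0.28,0,1,120,-4,0,0,-0.46,0,1,150,-5,0,0,-0.64,0,1,150,-5,0,0,-0.82,0,1,150,-5,0,0,-1.0,0,1,150,-5,0,0,-1.18,0,1,150,-5,0,0,-1.36,0,1,150,-5,0,0,-1.54,0,1,150,-5,0,0,-1.72,0,1]
}}

```text
clock: 14.65
eef_pos: [616.5, 37.9, 211.8]
tool_rot: [-3.139, 0.509, 1.579]
force: [0.3, -0.5, -1.1]
width: 85.6
gripper_force: 0.0
```

```bash
python3 -c "
from h import *
log();c=camera_info('side');print(px2w(c,[(248.4,213.2),(267,216.8),(273,215.4)],0).round(1),px2w(c,[(248,191.2),(267,196),(273,192.4),(255,188.5)],64).round(1))
go([620,50,130],0,-40)
c=camera_info('wrist');save('w2',get_image('wrist'))"
```

```text
t 14.65 pos [616.5  37.9 211.8] rpy [-3.139  0.509  1.579] w 85.6 F [ 0.3 -0.5 -1.1] gf 0.0
q [-0.11  0.73 -0.45  1.57  0.78  1.29 -0.87]
[[646.2  76.1   0. ]
 [591.1  70.    0. ]
 [582.6  53.5   0. ]] [[644.5  79.   64. ]
 [583.5  82.8  64. ]
 [584.6  51.5  64. ]
 [640.9  51.2  64. ]]
tcp [620.   33.3 110.1] ik err 0.0 [-0.28  0.92 -0.3   1.58  0.92  1.24 -1.08]
shift [45.5  3.6 91.1] turn [ 0.002 -0.189  0.007]
```

View pics/w2.png

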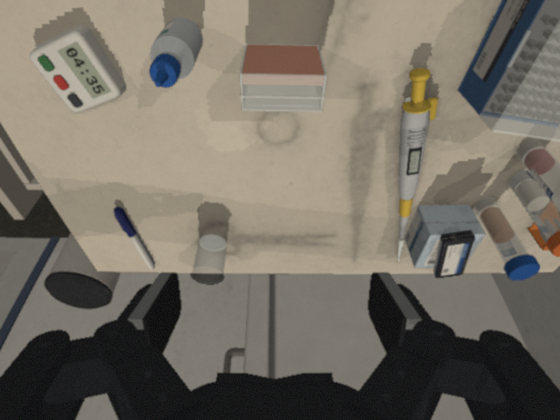

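```bash
python3 -c "
from h import *
c=camera_info('wrist');P=px2w(c,[(241,83),(325,83),(325,110),(241,110)],64);print(P.round(1),P.mean(0))
print('beaker/dropper',px2w(c,[(212,243)],0),px2w(c,[(213,222)],59),px2w(c,[(161,73)],93))
for off in ((8,0),): go([*P.mean(0)[:2],34],0,-40,off=off)"
```

```text
[[588.9  75.6  64. ]
 [650.3  77.   64. ]
 [653.   55.3  64. ]
 [587.8  53.8  64. ]] [620.02737638  65.43716387  64.        ]
beaker/dropper [[ 526.97670871 -194.59876361    0.        ]] [[549.61499411 -82.7649758   59.        ]] [[541.56302367  95.11959949  93.        ]]
tcp [620.   56.7  14.1] ik err 0.0 [-0.33  1.07 -0.27  1.55  0.96  1.17 -1.19]
shift [103.8   6.5 165. ] turn [ 0.005 -0.19   0.019]
```

```bash
python3 -c "
from h import *
go([620.5,62,100],0,-40,off=(7,0));go([620.5,62,34],0,-40,off=(7,0))"
```

```text
tcp [620.5  52.3  80.1] ik err 0.0 [-0.31  0.98 -0.29  1.56  0.92  1.23 -1.11]
shift [ 67.8   6.5 109.5] turn [ 0.005 -0.19   0.019]
tcp [620.5  52.3  14.1] ik err 0.0 [-0.35  1.07 -0.22  1.56  0.93  1.13 -1.16]
shift [100.    6.9 167.1] turn [ 0.005 -0.19   0.019]
```

{"fn": "play_rows", "kwargs": {
  "deltas": [23,2,36,0,-0.1,0.01,1,45,4,73,0,-0.19,0.019,1,68,6,110,0,-0.19,0.019,1,68,6,110,0,-0.19,0.019,1,68,6,110,0,-0.19,0.019,1]
}}

```text
clock: 15.32
eef_pos: [623.1, 43.0, 83.6]
tool_rot: [3.13, 0.692, 1.552]
force: [-0.1, -0.6, -0.6]
width: 85.5
gripper_force: 0.0
```

```bash
python3 -c "
from h import *
state();go([620.5,62,34],0,-40,off=(7,0));save('w3',get_image('wrist'));print(w2px(camera_info('wrist'),[[588.5,77,64],[652.5,77,64],[652.5,47,64],[588.5,47,64]]).round())"
```

```text
t 15.32 pos [623.1  43.   83.6] rpy [3.13  0.692 1.552] w 85.5 F [-0.1 -0.6 -0.6] gf 0.0
tcp [620.5  52.3  14.1] ik err 0.0 [-0.3   1.08 -0.31  1.56  0.99  1.19 -1.2 ]
shift [51.5 -3.4 47.5] turn [-0.001 -0.006 -0.015]
[[192. 202.]
 [340. 200.]
 [331. 234.]
 [205. 236.]]
```

View pics/w3.png

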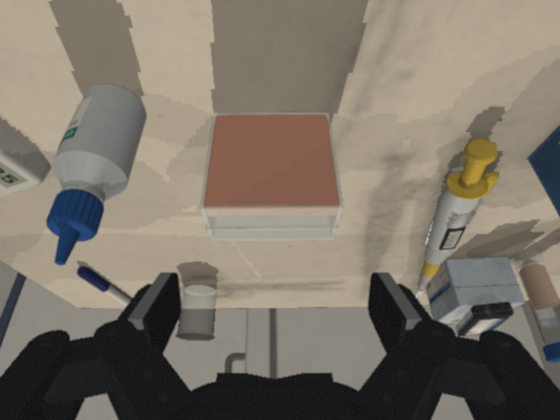

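{"fn": "play_rows", "kwargs": {
  "deltas": [12,-2,12,0,0,-0.015,1,25,-2,25,0,0,-0.015,1,38,-2,38,0,0,-0.015,1,49.5,-2,49,0,0,-0.015,1,49.5,-2,49,0,0,-0.015,1,49.5,-2,49,0,0,-0.015,1]
}}

```text
clock: 16.12
eef_pos: [621.8, 50.1, 13.2]
tool_rot: [-3.141, 0.693, 1.572]
force: [-0.4, -0.3, 0.1]
width: 85.3
gripper_force: 0.0
```

```bash
python3 -c "
from h import *
state();go([621,59,34],0,-40,off=(7,0))"
```

```text
t 16.12 pos [621.8  50.1  13.2] rpy [-3.141  0.693  1.572] w 85.3 F [-0.4 -0.3  0.1] gf 0.0
tcp [621.   49.3  14.1] ik err 0.0 [-0.3   1.08 -0.31  1.56  0.99  1.19 -1.2 ]
shift [-1.2 -0.8 -0.2] turn [-0.    -0.005  0.001]
```

Close, then lift.

{"fn": "play_rows", "kwargs": {
  "deltas": [0,0,0,0,0,0,0.8,0,0,0,0,0,0,0.6,0,0,0,0,0,0,0.4,0,0,0,0,0,0,0.2,0,0,0,0,0,0,0,0,0,0,0,0,0,0]
}}

```text
clock: 16.88
eef_pos: [622.2, 50.4, 14.0]
tool_rot: [3.141, 0.693, 1.571]
force: [0.3, 0.9, 6.0]
width: 63.2
gripper_force: 65.9
```

{"fn": "play_rows", "kwargs": {
  "deltas": [-6,0,-8,0,0,0,0,-20,0,-24,0,0,0,0,-48,0,-57,0,0,0,0,-77,0,-92,0,0,0,0,-90,0,-107,0,0,0,0,-90,0,-107,0,0,0,0]
}}

```text
clock: 17.62
eef_pos: [622.4, 49.2, 154.5]
tool_rot: [3.139, 0.691, 1.569]
force: [0.2, -0.4, -1.0]
width: 63.3
gripper_force: 65.7
```

```bash
python3 -c "
from h import *
log();go([621,59,170],0,50);go([533,-60,120],45,50)
crop('s5',get_image('side'),190,350,100,220,5)"
```

```text
t 17.62 pos [622.4  49.2 154.5] rpy [3.139 0.691 1.569] w 63.3 F [ 0.2 -0.4 -1. ] gf 65.7
q [-0.25  0.87 -0.36  1.54  0.88  1.35 -1.02]
tcp [621.   78.9 153.3] ik err 0.0 [ 0.78  1.16 -1.07  1.66  0.09  0.81  0.01]
shift [ 23.7  -1.4 -18. ] turn [ 0.002  1.564 -0.   ]
tcp [518.9 -45.9 103.3] ik err 0.0 [ 0.61  1.18 -0.74  1.33  0.14  1.51  0.73]
shift [ -40.8 -103.6  100. ] turn [ 0.081  1.477 -0.864]
```

View pics/s5.png

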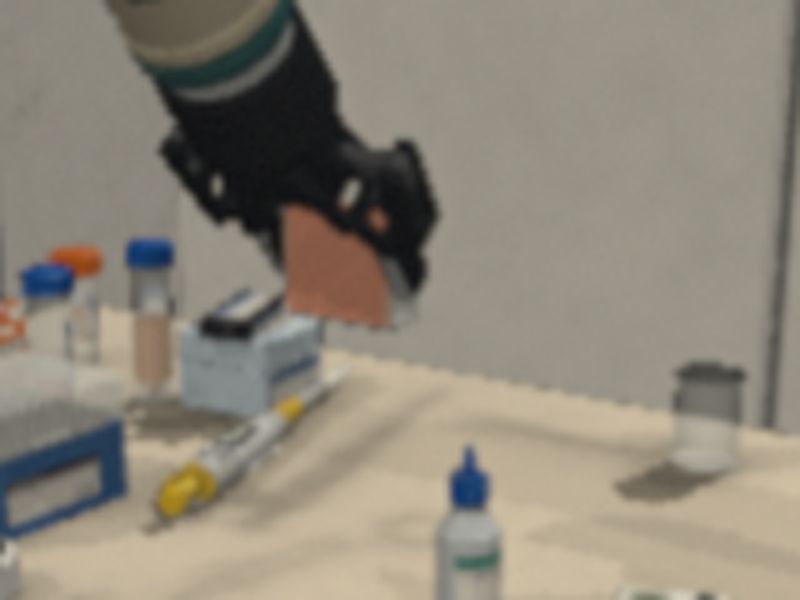

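{"fn": "play_rows", "kwargs": {
  "deltas": [2,0,-2,0,0.17,0,0,5,0,-4,0,0.35,0,0,8,0,-6,0,0.52,0,0,10,0,-8,0,0.7,0,0,13,0,-10,0,0.87,0,0,16,0,-12,0,1.04,0,0,19,0,-14,0,1.22,0,0,21,0,-16,0,1.39,0,0,24,0,-18,0,1.57,0,0,24,0,-18,0,1.57,0,0]
}}

```text
clock: 18.92
eef_pos: [619.6, 75.5, 143.4]
tool_rot: [-3.12, -0.881, 1.548]
force: [0.6, 0.3, -1.8]
width: 63.4
gripper_force: 65.8
```

```bash
cat >> h.py <<'E'
def place(mid,mt,phi,th):
    rot=kin.Rt(np.radians(phi),np.radians(th)); tcp=np.array(mid,float)-rot.apply(mt); s=read_state()
    q,e=kin.ik(tcp,rot,s['qpos']); print('tcp',tcp.round(1),'ik err',round(e,2),q.round(2)); delta(tcp,rot)
E
python3 -c "
from h import *
log();place([533,-60,110],[-5,0,-19.3],45,50.4);place([533,-60,15],[-5,0,-19.3],45,50.4)
place([533,-60,110],[-5,0,-19.3],35,50.4);place([533,-60,110],[-5,0,-19.3],0,50.4)"
```

```text
t 18.93 pos [619.6  75.5 143.4] rpy [-3.12  -0.881  1.548] w 63.4 F [ 0.6  0.3 -1.8] gf 65.8
q [ 0.84  1.21 -1.16  1.63  0.21  0.83 -0.07]
tcp [520.2 -47.2 101.6] ik err 0.0 [ 0.7   1.3  -1.02  1.32  0.34  1.57  0.53]
shift [-111.8  -98.1  -67.7] turn [ 0.602 -0.007 -0.514]
tcp [520.2 -47.2   6.6] ik err 0.0 [ 0.7   1.44 -1.03  1.3   0.46  1.51  0.54]
shift [-185.1  -96.8   -7.2] turn [ 0.602 -0.007 -0.514]
tcp [522.6 -45.2 101.6] ik err 0.0 [ 0.79  1.3  -1.06  1.4   0.32  1.45  0.41]
shift [-110.5  -95.7  -66.1] turn [ 0.467 -0.006 -0.403]
tcp [533.  -41.9 101.6] ik err 0.0 [ 1.06  1.27 -1.12  1.75  0.28  0.89  0.06]
shift [-108.3  -85.3  -63.6] turn [-0.004 -0.002 -0.014]
```

{"fn": "play_rows", "kwargs": {
  "deltas": [-22,-20,-14,0.12,0,-0.1,0,-45,-40,-28,0.24,0,-0.2,0,-67,-60,-42,0.36,-0.005,-0.31,0,-90,-79,-54,0.48,-0.005,-0.41,0,-112,-98,-68,0.6,-0.007,-0.514,0,-112,-98,-68,0.602,-0.007,-0.514,0,-112,-98,-68,0.602,-0.007,-0.514,0]
}}

```text
clock: 19.8
eef_pos: [524.5, -43.3, 110.3]
tool_rot: [3.132, -0.865, 2.37]
force: [-0.4, 0.2, 0.1]
width: 63.4
gripper_force: 66.0
```

```bash
python3 -c "
from h import *
log();place([533,-60,20],[-5,0,-19.3],45,50.4)"
```

```text
t 19.8 pos [524.5 -43.3 110.3] rpy [ 3.132 -0.865  2.37 ] w 63.4 F [-0.4  0.2  0.1] gf 66.0
q [ 0.76  1.33 -1.16  1.31  0.42  1.61  0.46]
tcp [520.2 -47.2  11.6] ik err 0.0 [ 0.72  1.46 -1.09  1.3   0.5   1.54  0.49]
shift [-74.9  -6.4  64.2] turn [-0.001  0.015  0.009]
```

{"fn": "play_rows", "kwargs": {
  "deltas": [-19,-2,16,0,0.005,0,0,-38,-4,32,0,0.01,0.005,0,-57,-6,49,0,0.015,0.01,0,-75,-6,64,0,0.015,0.01,0,-75,-6,64,0,0.015,0.01,0,-75,-6,64,0,0.015,0.01,0]
}}

```text
clock: 20.55
eef_pos: [519.6, -48.1, 9.5]
tool_rot: [-3.139, -0.883, 2.354]
force: [0.3, -0.4, -1.4]
width: 63.0
gripper_force: 66.6
```

```bash
python3 -c "
from h import *
log();place([533,-60,15],[-5,0,-19.3],45,50.4);crop('s6',get_image('side'),230,390,110,230,5)"
```

```text
t 20.55 pos [519.6 -48.1   9.5] rpy [-3.139 -0.883  2.354] w 63.0 F [ 0.3 -0.4 -1.4] gf 66.6
q [ 0.75  1.46 -1.1   1.28  0.49  1.55  0.52]
tcp [520.2 -47.2   6.6] ik err 0.0 [ 0.72  1.47 -1.09  1.3   0.51  1.54  0.5 ]
shift [-2.2  1.1  2. ] turn [-0.001 -0.004 -0.001]
```

View pics/s6.png

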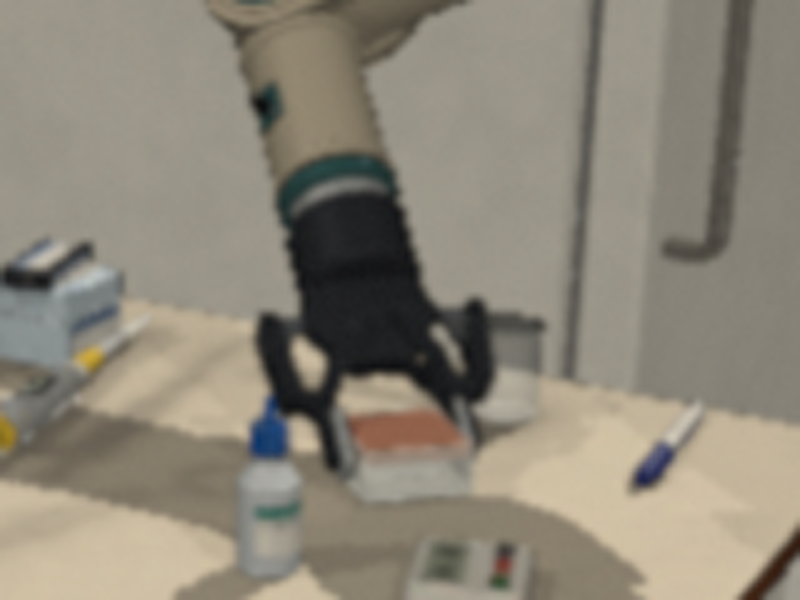

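{"fn": "play_rows", "kwargs": {
  "deltas": [-1.2,0.5,1,0,0,0,0,-1.2,0.5,1,0,0,0,0,-1.2,0.5,1,0,0,0,0]
}}

```text
clock: 20.98
eef_pos: [520.1, -48.1, 8.7]
tool_rot: [-3.139, -0.883, 2.354]
force: [0.4, -0.2, -1.6]
width: 63.2
gripper_force: 66.6
```

{"fn": "play_rows", "kwargs": {
  "deltas": [-0.8,0,0.6,0,0,0,0,-0.8,0,0.6,0,0,0,0,-0.8,0,0.6,0,0,0,0]
}}

```text
clock: 21.35
eef_pos: [520.1, -48.1, 7.7]
tool_rot: [-3.139, -0.883, 2.354]
force: [0.6, 0.2, -1.2]
width: 63.2
gripper_force: 66.6
```

{"fn": "play_rows", "kwargs": {
  "deltas": [-0.8,0,0.6,0,0,0,0,-0.8,0,0.6,0,0,0,0,-0.8,0,0.6,0,0,0,0]
}}

```text
clock: 21.72
eef_pos: [520.2, -48.1, 6.7]
tool_rot: [-3.139, -0.883, 2.354]
force: [-0.1, -0.4, -0.7]
width: 63.5
gripper_force: 66.7
```

{"fn": "play_rows", "kwargs": {
  "deltas": [-0.8,0,0.6,0,0,0,0,-0.8,0,0.6,0,0,0,0,-0.8,0,0.6,0,0,0,0]
}}

```text
clock: 22.1
eef_pos: [520.1, -48.1, 6.6]
tool_rot: [-3.14, -0.884, 2.355]
force: [-0.5, -2.1, 4.8]
width: 63.4
gripper_force: 67.2
```

{"fn": "play_rows", "kwargs": {
  "deltas": [-0.8,0,0.6,0,0,0,0,-0.8,0,0.6,0,0,0,0,-0.8,0,0.6,0,0,0,0]
}}

```text
clock: 22.48
eef_pos: [520.1, -48.1, 6.6]
tool_rot: [-3.141, -0.884, 2.356]
force: [-1.8, -3.1, 8.6]
width: 63.5
gripper_force: 67.6
```

{"fn": "play_rows", "kwargs": {
  "deltas": [0.8,0,-0.6,0,0,0,0.8,0.8,0,-0.6,0,0,0,0.9,0.8,0,-0.6,0,0,0,1,0.8,0,-0.6,0,0,0,1,0.8,0,-0.6,0,0,0,1]
}}

```text
clock: 23.1
eef_pos: [520.2, -48.1, 5.6]
tool_rot: [-3.139, -0.883, 2.354]
force: [-0.1, -0.2, 0.2]
width: 85.7
gripper_force: 0.0
```

{"fn": "play_rows", "kwargs": {
  "deltas": [3,0,-15,0,0,0,1,6,0,-35,0,0,0,1,20,0,-70,0,0,0,1,60,0,-100,0,0,0,1,100,0,-120,0,0,0,1,100,0,-120,0,0,0,1]
}}

```text
clock: 23.85
eef_pos: [542.6, -68.1, 164.1]
tool_rot: [3.136, -0.878, 2.361]
force: [-0.3, 0.2, -0.2]
width: 84.9
gripper_force: 0.0
```

```bash
python3 -c "
from h import *
log();t=get_image('top');crop('t2',t,185,445,165,285,3);go([444,230,150],-11.5,-20)"
```

```text
t 23.85 pos [542.6 -68.1 164.1] rpy [ 3.136 -0.878  2.361] w 84.9 F [-0.3  0.2 -0.2] gf 0.0
q [ 0.75  1.28 -1.17  1.2   0.36  1.74  0.49]
tcp [442.2 221.3 125.6] ik err 0.0 [-0.25  0.8  -0.71  1.83  0.75  1.14 -1.56]
shift [148.1 134.6 235.3] turn [-0.274 -1.122  1.01 ]
```

View pics/t2.png

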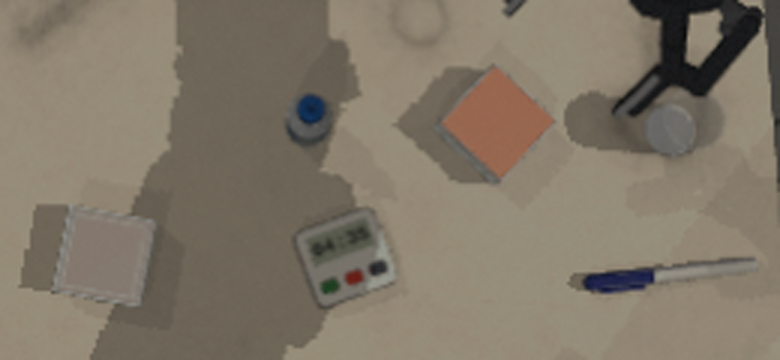

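{"fn": "play_rows", "kwargs": {
  "deltas": [16,15,20,-0.03,-0.12,0.11,1,32,30,45,-0.06,-0.25,0.22,1,49,45,70,-0.09,-0.37,0.34,1,66,60,97,-0.12,-0.5,0.45,1,82,75,125,-0.15,-0.62,0.56,1,99,90,153,-0.18,-0.75,0.67,1,115,105,181,-0.21,-0.87,0.78,1,132,120,208,-0.24,-1.0,0.9,1,148,135,235,-0.274,-1.122,1.01,1,148,135,235,-0.274,-1.122,1.01,1]
}}

```text
clock: 25.15
eef_pos: [438.0, 230.9, 123.0]
tool_rot: [-3.134, 0.345, 1.388]
force: [1.0, -0.2, -0.3]
width: 85.7
gripper_force: 0.0
```

```bash
python3 -c "
from h import *
c=camera_info('top');sq(c,[(185+x/3,165+y/3) for x,y in [(494,66),(554,121),(500,180),(440,127)]])
log();go([444,230,150],-11.5,-20)"
```

```text
c [531.3 -60.3  30. ] yaw [-44.6 -44.8 -43.3 -43.3] [np.float64(60.0), np.float64(61.0), np.float64(59.0), np.float64(62.0)]
t 25.15 pos [438.  230.9 123. ] rpy [-3.134  0.345  1.388] w 85.7 F [ 1.  -0.2 -0.3] gf 0.0
q [-0.36  0.75 -0.54  1.83  0.62  1.06 -1.43]
tcp [442.2 221.3 125.6] ik err 0.0 [-0.36  0.75 -0.52  1.83  0.64  1.05 -1.44]
shift [-9.   5.9  0.5] turn [-0.001 -0.004  0.016]
```

{"fn": "play_rows", "kwargs": {
  "deltas": [-9,6,0,0,0,0.016,1,-9,6,0,0,0,0.016,1,-9,6,0,0,0,0.016,1]
}}

```text
clock: 25.52
eef_pos: [446.8, 209.8, 127.2]
tool_rot: [3.14, 0.349, 1.35]
force: [0.3, -0.3, 0.1]
width: 85.6
gripper_force: 0.0
```

```bash
python3 -c "
from h import *
log();go([443.5,230,23.5],-11.5,-20,off=(6,0))
c=camera_info('wrist');im=get_image('wrist');save('w4',im)
a=np.radians(-11.5);C=[[443.5+32*(i*np.cos(a)-j*np.sin(a)),230+32*(i*np.sin(a)+j*np.cos(a)),30] for i,j in((1,1),(1,-1),(-1,-1),(-1,1))]
p=w2px(c,C);print(p.round())
m=cv2.polylines(im.copy(),[p.round().astype(np.int32)],True,(0,255,0),1);crop('w4c',m,int(p[:,0].min())-40,int(p[:,0].max())+40,max(0,int(p[:,1].min())-40),int(p[:,1].max())+40,3)"
```

```text
t 25.52 pos [446.8 209.8 127.2] rpy [3.14  0.349 1.35 ] w 85.6 F [ 0.3 -0.3  0.1] gf 0.0
q [-0.32  0.74 -0.53  1.83  0.62  1.06 -1.43]
tcp [442.9 227.2  -0.9] ik err 0.0 [-0.43  0.95 -0.42  1.86  0.78  0.85 -1.58]
shift [ 58.9  -7.7 114.9] turn [-0.005 -0.    -0.019]
[[312. 103.]
 [308. 188.]
 [222. 189.]
 [211. 105.]]
```

{"fn": "play_rows", "kwargs": {
  "deltas": [15,-7.5,-5,0,0,-0.019,1,26,-7.5,25,0,0,-0.019,1,40,-7.5,64,0,0,-0.019,1,52,-7.5,96,0,0,-0.019,1,59,-7.5,115,0,0,-0.019,1,59,-7.5,115,0,0,-0.019,1,59,-7.5,115,0,0,-0.019,1]
}}

```text
clock: 26.45
eef_pos: [442.6, 230.3, -0.3]
tool_rot: [-3.137, 0.347, 1.374]
force: [0.7, -0.2, -0.5]
width: 85.4
gripper_force: 0.0
```

```bash
python3 -c "
from h import *
log();go([443.5,230,23.5],-11.5,-20,off=(6,0))"
```

```text
t 26.45 pos [ 4.426e+02  2.303e+02 -3.000e-01] rpy [-3.137  0.347  1.374] w 85.4 F [ 0.7 -0.2 -0.5] gf 0.0
q [-0.41  0.94 -0.44  1.85  0.76  0.87 -1.57]
tcp [442.9 227.2  -0.9] ik err 0.0 [-0.42  0.95 -0.42  1.86  0.78  0.85 -1.59]
shift [-2.7  1.   1.6] turn [-0.003 -0.002  0.004]
```

{"fn": "play_rows", "kwargs": {
  "deltas": [-2.7,0.5,1,0,0,0,1,-2.7,0.5,1,0,0,0,0.8,-2.7,0.5,1,0,0,0,0.6,-2.7,0.5,1,0,0,0,0.4,-2.7,0.5,1,0,0,0,0.2,-2.7,0.5,1,0,0,0,0,-2.7,0.5,1,0,0,0,0]
}}

```text
clock: 27.32
eef_pos: [442.5, 226.7, -0.3]
tool_rot: [-3.137, 0.348, 1.374]
force: [-0.4, 0.2, 7.4]
width: 63.1
gripper_force: 66.2
```

```bash
python3 -c "
from h import *
log()"
```

```text
t 27.32 pos [ 4.425e+02  2.267e+02 -3.000e-01] rpy [-3.137  0.348  1.374] w 63.1 F [-0.4  0.2  7.4] gf 66.2
q [-0.41  0.94 -0.44  1.85  0.76  0.87 -1.57]
```

{"fn": "play_rows", "kwargs": {
  "deltas": [-5,0,-13,0,0,0,0,-15,0,-40,0,0,0,0,-29,0,-80,0,0,0,0,-51,0,-141,0,0,0,0,-51,0,-141,0,0,0,0,-51,0,-141,0,0,0,0]
}}

```text
clock: 28.08
eef_pos: [442.9, 226.4, 149.2]
tool_rot: [-3.137, 0.348, 1.374]
force: [-0.3, -0.2, -1.0]
width: 62.8
gripper_force: 65.9
```

```bash
python3 -c "
from h import *
log();go([620,50,140],0,70);crop('s7',get_image('side'),200,400,60,210,4)"
```

```text
t 28.07 pos [442.9 226.4 149.2] rpy [-3.137  0.348  1.374] w 62.8 F [-0.3 -0.2 -1. ] gf 65.9
q [-0.34  0.72 -0.55  1.8   0.59  1.11 -1.4 ]
tcp [620.   74.4 131.1] ik err 0.0 [ 0.8   1.3  -0.89  1.58 -0.36  0.95  0.53]
shift [-101.4  203.7   55. ] turn [ 0.089  1.564 -0.202]
```

{"fn": "play_rows", "kwargs": {
  "deltas": [-12,22,3,0.01,0.17,-0.02,0,-25,45,6,0.02,0.35,-0.045,0,-37,68,9,0.03,0.52,-0.07,0,-50,90,12,0.04,0.7,-0.09,0,-62,113,15,0.05,0.87,-0.11,0,-74,136,18,0.06,1.04,-0.135,0,-87,158,21,0.07,1.22,-0.16,0,-99,181,24,0.08,1.39,-0.18,0,-111,204,27,0.089,1.564,-0.202,0,-111,204,27,0.089,1.564,-0.202,0]
}}

```text
clock: 29.38
eef_pos: [621.2, 71.9, 151.8]
tool_rot: [-3.109, -1.225, 1.532]
force: [-0.3, -0.0, -0.3]
width: 63.4
gripper_force: 66.1
```

{"fn": "play_rows", "kwargs": {
  "deltas": [0,0,0,0,0,0,0,0,0,0,0,0,0,0]
}}

```text
clock: 29.62
eef_pos: [619.5, 76.8, 161.8]
tool_rot: [3.139, -1.221, 1.578]
force: [0.3, 0.0, 0.0]
width: 63.3
gripper_force: 66.1
```

```bash
python3 -c "
from h import *
log();go([620,50,42],0,70)"
```

```text
t 29.62 pos [619.5  76.8 161.8] rpy [ 3.139 -1.221  1.578] w 63.3 F [0.3 0.  0. ] gf 66.1
q [ 0.92  1.41 -1.23  1.57  0.02  0.92  0.17]
tcp [620.   74.4  33.1] ik err 0.0 [ 0.87  1.59 -1.11  1.52  0.09  0.89  0.28]
shift [-121.7    0.3   41.9] turn [-0.004  0.001  0.002]
```

{"fn": "play_rows", "kwargs": {
  "deltas": [-30,0,10,0,0,0,0,-60,0,20,0,0,0,0,-90,0,31,0,0,0,0,-115,0,40,0,0,0,0,-120,0,42,0,0,0,0,-120,0,42,0,0,0,0,-120,0,42,0,0,0,0]
}}

```text
clock: 30.5
eef_pos: [621.1, 73.6, 34.8]
tool_rot: [3.138, -1.222, 1.575]
force: [-0.6, -0.1, -0.6]
width: 63.0
gripper_force: 66.1
```

{"fn": "play_rows", "kwargs": {
  "deltas": [-2,0,0.7,0,0,0,0,-2,0,0.7,0,0,0,0,-3,0,1,0,0,0,0,-3,0,1,0,0,0,0]
}}

```text
clock: 31.0
eef_pos: [620.4, 73.4, 29.9]
tool_rot: [-3.139, -1.222, 1.569]
force: [-0.5, -0.6, -1.5]
width: 63.0
gripper_force: 66.1
```

{"fn": "play_rows", "kwargs": {
  "deltas": [-1,0,0.4,0,0,0,0,-1,0,0.4,0,0,0,0,-1,0,0.4,0,0,0,0]
}}

```text
clock: 31.38
eef_pos: [620.5, 73.5, 28.8]
tool_rot: [-3.139, -1.222, 1.569]
force: [-0.2, 0.3, -0.8]
width: 62.7
gripper_force: 66.1
```

{"fn": "play_rows", "kwargs": {
  "deltas": [-1,0,0.4,0,0,0,0,-1,0,0.4,0,0,0,0,-1,0,0.4,0,0,0,0]
}}

```text
clock: 31.75
eef_pos: [620.4, 73.5, 27.7]
tool_rot: [-3.139, -1.222, 1.569]
force: [-0.6, 0.5, -1.6]
width: 62.8
gripper_force: 66.2
```

{"fn": "play_rows", "kwargs": {
  "deltas": [-1,0,0.4,0,0,0,0,-1,0,0.4,0,0,0,0,-1,0,0.4,0,0,0,0]
}}

```text
clock: 32.12
eef_pos: [620.5, 73.8, 27.7]
tool_rot: [-3.141, -1.223, 1.571]
force: [-1.3, -1.8, 4.6]
width: 63.3
gripper_force: 66.4
```

{"fn": "play_rows", "kwargs": {
  "deltas": [0,0,0,0,0,0,0.8,0,0,0,0,0,0,0.9,0,0,0,0,0,0,1,0,0,0,0,0,0,1,0,0,0,0,0,0,1]
}}

```text
clock: 32.75
eef_pos: [620.4, 73.6, 26.6]
tool_rot: [-3.139, -1.222, 1.569]
force: [-0.7, -0.3, -0.7]
width: 85.3
gripper_force: 0.0
```

{"fn": "play_rows", "kwargs": {
  "deltas": [0,0,-10,0,0,0,1,0,0,-30,0,0,0,1,0,0,-60,0,0,0,1,10,0,-100,0,0,0,1,10,0,-100,0,0,0,1]
}}

```text
clock: 33.38
eef_pos: [623.0, -21.3, 71.9]
tool_rot: [3.134, -1.219, 1.572]
force: [-0.3, 0.1, -0.7]
width: 85.3
gripper_force: 0.0
```

{"fn": "play_rows", "kwargs": {
  "deltas": [40,-1,0,0,-0.1,0,1,80,-2,0,0,-0.28,0,1,120,-4,0,0,-0.46,0,1,150,-4,0,0,-0.64,0,1,150,-4,0,0,-0.82,0,1,150,-4,0,0,-1.0,0,1,150,-4,0,0,-1.18,0,1,150,-4,0,0,-1.36,0,1,150,-4,0,0,-1.54,0,1,150,-4,0,0,-1.72,0,1]
}}

```text
clock: 34.62
eef_pos: [616.3, 35.3, 212.1]
tool_rot: [3.141, 0.504, 1.573]
force: [-0.2, 0.0, -1.6]
width: 85.6
gripper_force: 0.0
```

{"fn": "play_rows", "kwargs": {
  "deltas": [0,0,0,0,-0.17,0,1,0,0,0,0,-0.19,0,1,0,0,0,0,-0.19,0,1]
}}

```text
clock: 35.0
eef_pos: [616.3, 33.7, 210.9]
tool_rot: [-3.139, 0.687, 1.573]
force: [0.9, -1.0, 0.2]
width: 85.4
gripper_force: 0.0
```

```bash
python3 -c "
from h import *
log();go([620.5,58.5,100],0,-40,off=(7,0));go([620.5,58.5,34],0,-40,off=(7,0))
im=get_image('side');save('s8',im);a=cv2.imread('pics/s4.png')
crop('s8c',im,190,350,130,250,5);b=cv2.imread('pics/s8c.png')
def pink(i):
    h=cv2.cvtColor(i,cv2.COLOR_BGR2HSV);m=((h[...,0]<14)&(h[...,1]>90)&(h[...,2]>100)).astype(np.uint8);n,l,s,c=cv2.connectedComponentsWithStats(m);k=1+s[1:,4].argmax();return s[k],c[k]
print(pink(a),pink(b))"
```

```text
t 35.0 pos [616.3  33.7 210.9] rpy [-3.139  0.687  1.573] w 85.4 F [ 0.9 -1.   0.2] gf 0.0
q [-0.23  0.79 -0.36  1.55  0.84  1.39 -0.94]
tcp [620.5  48.8  80.1] ik err 0.0 [-0.29  0.98 -0.31  1.57  0.94  1.24 -1.12]
shift [94.7  4.4 91.6] turn [-0.001 -0.011  0.001]
tcp [620.5  48.8  14.1] ik err 0.0 [-0.31  1.07 -0.29  1.56  0.98  1.17 -1.19]
shift [136.5   4.6 142.6] turn [-0.001 -0.011  0.001]
(array([ 289,  312,   95,  122, 9598], dtype=int32), array([336.41800375, 371.67691186])) (array([ 294,  312,   94,  123, 9640], dtype=int32), array([340.97582988, 372.44221992]))
```

{"fn": "play_rows", "kwargs": {
  "deltas": [32,4.5,31,0,0,0,1,64,4.5,62,0,-0.01,0,1,95,4.5,92,0,-0.01,0,1,95,4.5,92,0,-0.01,0,1,95,4.5,92,0,-0.01,0,1]
}}

```text
clock: 35.67
eef_pos: [622.1, 47.6, 82.0]
tool_rot: [3.139, 0.698, 1.567]
force: [1.0, 0.4, 1.4]
width: 85.2
gripper_force: 0.0
```

```bash
python3 -c "
from h import *
state();go([620.5,58.5,34],0,-40,off=(7,0))"
```

```text
t 35.67 pos [622.1  47.6  82. ] rpy [3.139 0.698 1.567] w 85.2 F [1.  0.4 1.4] gf 0.0
tcp [620.5  48.8  14.1] ik err 0.0 [-0.3   1.07 -0.29  1.56  0.98  1.17 -1.19]
shift [44.5 -1.8 51.3] turn [ 0.    -0.    -0.003]
```

{"fn": "play_rows", "kwargs": {
  "deltas": [11,-1.8,13,0,0,0,1,22,-1.8,26,0,0,0,1,33,-1.8,39,0,0,0,1,44.5,-1.8,51,0,0,0,1,44.5,-1.8,51,0,0,0,1,44.5,-1.8,51,0,0,0,1]
}}

```text
clock: 36.42
eef_pos: [619.3, 50.7, 12.2]
tool_rot: [-3.141, 0.698, 1.572]
force: [-0.6, 0.1, 0.4]
width: 85.1
gripper_force: 0.0
```

{"fn": "play_rows", "kwargs": {
  "deltas": [0,0,0,0,0,0,0.8,0,0,0,0,0,0,0.6,0,0,0,0,0,0,0.4,0,0,0,0,0,0,0.2,0,0,0,0,0,0,0,0,0,0,0,0,0,0]
}}

```text
clock: 37.17
eef_pos: [619.7, 51.0, 13.0]
tool_rot: [3.141, 0.698, 1.571]
force: [0.1, 2.7, 5.9]
width: 63.2
gripper_force: 65.9
```

{"fn": "play_rows", "kwargs": {
  "deltas": [-6,0,-8,0,0,0,0,-20,0,-24,0,0,0,0,-48,0,-57,0,0,0,0,-77,0,-92,0,0,0,0,-90,0,-107,0,0,0,0,-90,0,-107,0,0,0,0]
}}

```text
clock: 37.92
eef_pos: [619.9, 50.5, 153.6]
tool_rot: [3.139, 0.697, 1.569]
force: [0.5, 0.9, -1.5]
width: 63.4
gripper_force: 65.7
```

{"fn": "play_rows", "kwargs": {
  "deltas": [2,0,-2,0,0.17,0,0,5,0,-4,0,0.35,0,0,8,0,-6,0,0.52,0,0,10,0,-8,0,0.7,0,0,13,0,-10,0,0.87,0,0,16,0,-12,0,1.04,0,0,19,0,-14,0,1.22,0,0,21,0,-16,0,1.39,0,0,24,0,-18,0,1.57,0,0,24,0,-18,0,1.57,0,0]
}}

```text
clock: 39.17
eef_pos: [617.1, 76.7, 142.6]
tool_rot: [-3.121, -0.875, 1.549]
force: [-0.4, 0.7, -1.1]
width: 63.2
gripper_force: 65.7
```

{"fn": "play_rows", "kwargs": {
  "deltas": [0,0,0,0,0,0,0,0,0,0,0,0,0,0]
}}

```text
clock: 39.42
eef_pos: [619.3, 82.5, 152.9]
tool_rot: [3.137, -0.868, 1.579]
force: [-0.8, 0.1, -0.4]
width: 63.1
gripper_force: 65.7
```

```bash
python3 -c "
from h import *
log();place([532.5,-60.5,130],[-6.6,0,-19.3],45,50)"
```

```text
t 39.42 pos [619.3  82.5 152.9] rpy [ 3.137 -0.868  1.579] w 63.1 F [-0.8  0.1 -0.4] gf 65.7
q [ 0.83  1.18 -1.15  1.64  0.2   0.82 -0.07]
tcp [519.  -47.  122.7] ik err 0.0 [ 0.7   1.25 -1.01  1.33  0.31  1.58  0.54]
shift [-106.3 -101.   -79.2] turn [ 0.599  0.005 -0.501]
```

{"fn": "play_rows", "kwargs": {
  "deltas": [-21,-20,-16,0.12,0,-0.1,0,-42,-40,-32,0.24,0,-0.2,0,-64,-61,-47,0.36,0.003,-0.3,0,-85,-81,-63,0.48,0.004,-0.4,0,-106,-101,-79,0.6,0.005,-0.5,0,-106,-101,-79,0.6,0.005,-0.5,0,-106,-101,-79,0.6,0.005,-0.5,0,-106,-101,-79,0.6,0.005,-0.5,0,-106,-101,-79,0.6,0.005,-0.5,0]
}}

```text
clock: 40.55
eef_pos: [518.4, -48.3, 120.5]
tool_rot: [-3.139, -0.877, 2.35]
force: [-0.4, -0.3, -1.4]
width: 62.9
gripper_force: 66.0
```

```bash
python3 -c "
from h import *
log();place([532.5,-60.5,52],[-6.6,0,-19.3],45,50)"
```

```text
t 40.55 pos [518.4 -48.3 120.5] rpy [-3.139 -0.877  2.35 ] w 62.9 F [-0.4 -0.3 -1.4] gf 66.0
q [ 0.77  1.32 -1.16  1.32  0.39  1.62  0.46]
tcp [519.  -47.   44.7] ik err 0.0 [ 0.73  1.41 -1.1   1.32  0.47  1.55  0.48]
shift [-58.    1.5  48.8] turn [ 0.002 -0.005 -0.004]
```

{"fn": "play_rows", "kwargs": {
  "deltas": [-20,0,17,0,0,0,0,-40,1,34,0,0,0,0,-56,1.5,47,0,-0.005,0,0,-58,1.5,49,0,-0.005,0,0,-58,1.5,49,0,-0.005,0,0,-58,1.5,49,0,-0.005,0,0]
}}

```text
clock: 41.3
eef_pos: [519.3, -46.8, 45.1]
tool_rot: [-3.141, -0.872, 2.352]
force: [0.7, 0.2, -1.1]
width: 63.0
gripper_force: 66.0
```

{"fn": "play_rows", "kwargs": {
  "deltas": [-1.5,0,1.2,0,0,0,0,-3,0,2.4,0,0,0,0,-3,0,2.4,0,0,0,0,-3,0,2.4,0,0,0,0]
}}

```text
clock: 41.8
eef_pos: [518.8, -47.0, 40.4]
tool_rot: [-3.139, -0.873, 2.35]
force: [0.9, -0.4, -0.5]
width: 63.2
gripper_force: 66.0
```

```bash
python3 -c "
from h import *
log();place([532.5,-60.5,45],[-6.6,0,-19.3],45,50)"
```

```text
t 41.8 pos [518.8 -47.   40.4] rpy [-3.139 -0.873  2.35 ] w 63.2 F [ 0.9 -0.4 -0.5] gf 66.0
q [ 0.76  1.41 -1.12  1.31  0.47  1.55  0.5 ]
tcp [519.  -47.   37.7] ik err 0.0 [ 0.73  1.42 -1.1   1.32  0.48  1.55  0.48]
shift [-2.2  0.1  1.6] turn [ 0.002 -0.    -0.004]
```

{"fn": "play_rows", "kwargs": {
  "deltas": [-1.2,0,1,0,0,0,0,-1.2,0,1,0,0,0,0,-1.2,0,1,0,0,0,0]
}}

```text
clock: 42.18
eef_pos: [518.9, -47.0, 38.8]
tool_rot: [-3.139, -0.873, 2.351]
force: [-0.3, -0.1, -1.2]
width: 63.0
gripper_force: 66.0
```

{"fn": "play_rows", "kwargs": {
  "deltas": [-0.8,0,0.6,0,0,0,0,-0.8,0,0.6,0,0,0,0,-0.8,0,0.6,0,0,0,0]
}}

```text
clock: 42.55
eef_pos: [518.9, -46.9, 38.4]
tool_rot: [-3.14, -0.873, 2.351]
force: [0.0, -1.3, 2.2]
width: 63.4
gripper_force: 66.4
```

{"fn": "play_rows", "kwargs": {
  "deltas": [-0.8,0,0.6,0,0,0,0,-0.8,0,0.6,0,0,0,0,-0.8,0,0.6,0,0,0,0]
}}

```text
clock: 42.92
eef_pos: [519.0, -46.9, 38.3]
tool_rot: [-3.14, -0.874, 2.352]
force: [-0.9, -1.6, 7.1]
width: 63.1
gripper_force: 66.9
```

Contact at the expected height; release and retreat.

{"fn": "play_rows", "kwargs": {
  "deltas": [0.8,0,-0.6,0,0,0,0.8,0.8,0,-0.6,0,0,0,0.9,0.8,0,-0.6,0,0,0,1,0.8,0,-0.6,0,0,0,1,0.8,0,-0.6,0,0,0,1]
}}

```text
clock: 43.55
eef_pos: [518.9, -47.0, 37.7]
tool_rot: [-3.139, -0.873, 2.35]
force: [-0.7, -0.1, 0.1]
width: 85.6
gripper_force: 0.0
```

{"fn": "play_rows", "kwargs": {
  "deltas": [3,0,-15,0,0,0,1,6,0,-35,0,0,0,1,20,0,-70,0,0,0,1,60,0,-100,0,0,0,1,100,0,-120,0,0,0,1,100,0,-120,0,0,0,1]
}}

```text
clock: 44.3
eef_pos: [540.1, -65.8, 196.5]
tool_rot: [3.136, -0.868, 2.357]
force: [0.2, 0.9, 0.2]
width: 85.5
gripper_force: 0.0
```

```bash
python3 -c "
from h import *
log();t=get_image('top');s=get_image('side')
A=cv2.resize(t[140:300,120:440],(800,400),interpolation=cv2.INTER_CUBIC);B=cv2.resize(s[130:230,200:400],(400,200),interpolation=cv2.INTER_CUBIC)
im=np.zeros((600,800,3),np.uint8);im[:400]=A;im[400:,:400]=B;save('t3',im)"
```

```text
t 44.3 pos [540.1 -65.8 196.5] rpy [ 3.136 -0.868  2.357] w 85.5 F [0.2 0.9 0.2] gf 0.0
q [ 0.75  1.23 -1.17  1.21  0.33  1.75  0.47]
```

View pics/t3.png

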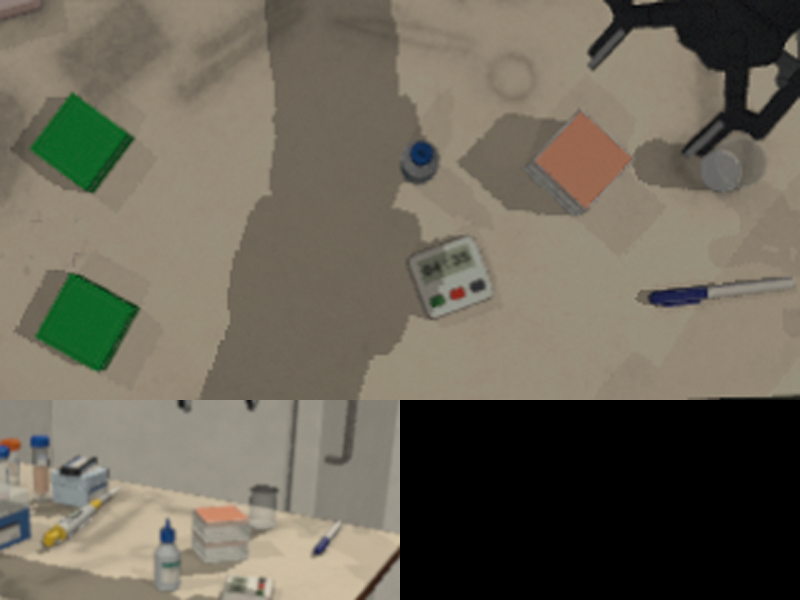

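Both dishes are inverted in an aligned pile, with the top face centred at crop (582,160). The front timer is unmoved at crop (452,277), and the bottle, beaker and pen are in place. Timer next.

```bash
python3 -c "
from h import *
c=camera_info('top')
sq(c,[(120+x/2.5,140+y/2.5) for x,y in [(409,258),(473,236),(494,296),(431,318)]],15)
sq(c,[(120+x/2.5,140+y/2.5) for x,y in [(582,110),(632,158),(582,209),(534,160)]],60)
go([437,52,110],18,0);go([437,52,24],18,0);go([424,-57,24],0,0)"
```

```text
c [435.9  53.1  15. ] yaw [17.5 17.4 17.6 18.6] [np.float64(60.0), np.float64(56.0), np.float64(59.0), np.float64(56.0)]
c [532.2 -59.6  60. ] yaw [44.  43.3 42.4 44.4] [np.float64(60.0), np.float64(63.0), np.float64(59.0), np.float64(61.0)]
tcp [437.  52.  84.] ik err 0.0 [ 0.46  0.84 -1.01  2.2   1.12  0.77 -1.01]
shift [ 18.   11.6 189.3] turn [-0.205 -0.854  0.436]
tcp [437.  52.  -2.] ik err 0.0 [ 0.52  1.22 -1.22  2.23  1.49  1.08 -1.31]
shift [-47.8  11.7 244.7] turn [-0.205 -0.854  0.436]
tcp [424. -57.  -2.] ik err 0.0 [ 0.7   1.07 -1.01  2.26  1.48  0.84 -1.38]
shift [-91.8 -74.3 192.6] turn [-0.341 -0.825  0.73 ]
```

{"fn": "play_rows", "kwargs": {
  "deltas": [13,2,24,-0.03,-0.14,0.07,1,26,4,47,-0.07,-0.28,0.14,1,39,6,70,-0.1,-0.43,0.22,1,51,8,94,-0.14,-0.57,0.29,1,64,10,117,-0.17,-0.71,0.36,1,76,12,140,-0.205,-0.854,0.436,1,76,12,140,-0.205,-0.854,0.436,1,76,12,140,-0.205,-0.854,0.436,1]
}}

```text
clock: 45.4
eef_pos: [437.4, 52.5, 159.6]
tool_rot: [-3.14, -0.002, 1.887]
force: [-0.5, -0.3, -0.0]
width: 85.3
gripper_force: 0.0
```

```bash
python3 -c "
from h import *
log();go([437,52.5,60],18,0)"
```

```text
t 45.4 pos [437.4  52.5 159.6] rpy [-3.140e+00 -2.000e-03  1.887e+00] w 85.3 F [-0.5 -0.3 -0. ] gf 0.0
q [ 0.42  0.59 -0.87  2.14  0.69  0.73 -0.6 ]
tcp [437.   52.5  34. ] ik err 0.0 [ 0.21  0.79 -0.57  2.23  1.11  0.44 -0.96]
shift [ -0.2  -0.2 125.6] turn [-0.002 -0.002  0.002]
```

{"fn": "play_rows", "kwargs": {
  "deltas": [0,0,45,0,0,0,1,0,0,90,0,0,0,1,0,0,125,0,0,0,1,0,0,140,0,0,0,1,0,0,155,0,0,0,1,0,0,160,0,0,0,1,0,0,160,0,0,0,1,0,0,160,0,0,0,1]
}}

```text
clock: 46.4
eef_pos: [437.4, 52.6, -0.0]
tool_rot: [-3.141, -0.002, 1.884]
force: [-0.8, 0.3, -0.2]
width: 85.6
gripper_force: 0.0
```

```bash
python3 -c "
from h import *
log();go([437,52.5,23],18,0)"
```

```text
t 46.4 pos [437.4  52.6  -0. ] rpy [-3.141e+00 -2.000e-03  1.884e+00] w 85.6 F [-0.8  0.3 -0.2] gf 0.0
q [ 0.13  0.83 -0.46  2.23  1.2   0.36 -1.06]
tcp [437.   52.5  -3. ] ik err 0.0 [ 0.12  0.84 -0.43  2.24  1.25  0.33 -1.08]
shift [ 0.1 -0.4  3. ] turn [-0.    -0.002 -0.001]
```

{"fn": "play_rows", "kwargs": {
  "deltas": [0,0,2.5,0,0,0,0.8,0,0,2.5,0,0,0,0.6,0,0,2.5,0,0,0,0.4,0,0,2.5,0,0,0,0.2,0,0,2.5,0,0,0,0,0,0,2.5,0,0,0,0]
}}

```text
clock: 47.15
eef_pos: [437.1, 52.9, -2.2]
tool_rot: [-3.142, -0.001, 1.886]
force: [0.1, -0.8, 5.4]
width: 60.3
gripper_force: 65.1
```

{"fn": "play_rows", "kwargs": {
  "deltas": [0,0,-10,0,0,0,0,0,0,-30,0,0,0,0,0,0,-50,0,0,0,0,0,0,-50,0,0,0,0]
}}

```text
clock: 47.65
eef_pos: [437.8, 53.0, 48.1]
tool_rot: [3.14, -0.002, 1.885]
force: [-0.1, -0.1, -1.1]
width: 60.1
gripper_force: 65.0
```

```bash
python3 -c "
from h import *
log();go([424,-57,75],0,0)"
```

```text
t 47.65 pos [437.8  53.   48.1] rpy [ 3.140e+00 -2.000e-03  1.885e+00] w 60.1 F [-0.1 -0.1 -1.1] gf 65.0
q [ 0.22  0.75 -0.6   2.22  1.01  0.47 -0.88]
tcp [424. -57.  49.] ik err 0.0 [ 0.43  0.73 -0.5   2.26  1.    0.39 -0.92]
shift [-100.4  -47.1   -1.2] turn [ 0.001 -0.002  0.314]
```

{"fn": "play_rows", "kwargs": {
  "deltas": [-25,-12,0,0,0,0.1,0,-50,-24,0,0,0,0.2,0,-75,-36,0,0,0,0.3,0,-100,-47,0,0,0,0.314,0,-100,-47,0,0,0,0.314,0,-100,-47,0,0,0,0.314,0]
}}

```text
clock: 48.4
eef_pos: [423.2, -56.0, 46.7]
tool_rot: [-3.14, -0.003, 1.572]
force: [0.0, 0.4, -0.1]
width: 60.4
gripper_force: 65.0
```

```bash
python3 -c "
from h import *
log();go([424,-57,26],0,0)"
```

```text
t 48.4 pos [423.2 -56.   46.7] rpy [-3.140e+00 -3.000e-03  1.572e+00] w 60.4 F [ 0.   0.4 -0.1] gf 65.0
q [ 0.42  0.73 -0.52  2.25  0.99  0.4  -0.93]
tcp [424. -57.  -0.] ik err 0.0 [ 0.32  0.82 -0.34  2.27  1.24  0.26 -1.14]
shift [-1.1  0.8 46.7] turn [-0.002 -0.003  0.001]
```

{"fn": "play_rows", "kwargs": {
  "deltas": [-1,1,15,0,0,0,0,-1,1,30,0,0,0,0,-1,1,42,0,0,0,0,-1,1,46.5,0,0,0,0,-1,1,46.5,0,0,0,0,-1,1,46.5,0,0,0,0]
}}

```text
clock: 49.15
eef_pos: [424.4, -57.3, 0.9]
tool_rot: [-3.141, -0.002, 1.572]
force: [0.1, 0.5, -1.2]
width: 60.1
gripper_force: 65.0
```

{"fn": "play_rows", "kwargs": {
  "deltas": [0,0,1,0,0,0,0,0,0,1,0,0,0,0,0,0,1,0,0,0,0]
}}

```text
clock: 49.52
eef_pos: [424.2, -57.7, -0.3]
tool_rot: [-3.14, -0.002, 1.571]
force: [-0.6, -0.2, -1.4]
width: 60.4
gripper_force: 65.0
```

{"fn": "play_rows", "kwargs": {
  "deltas": [0,0,1,0,0,0,0,0,0,1,0,0,0,0,0,0,1,0,0,0,0]
}}

```text
clock: 49.9
eef_pos: [424.1, -57.6, -1.4]
tool_rot: [-3.14, -0.002, 1.571]
force: [0.2, 0.3, -1.0]
width: 60.5
gripper_force: 65.0
```

{"fn": "play_rows", "kwargs": {
  "deltas": [0,0,1,0,0,0,0,0,0,1,0,0,0,0,0,0,1,0,0,0,0]
}}

```text
clock: 50.28
eef_pos: [424.2, -57.6, -2.2]
tool_rot: [-3.141, -0.002, 1.572]
force: [-1.2, 0.5, 5.5]
width: 60.1
gripper_force: 65.6
```

{"fn": "play_rows", "kwargs": {
  "deltas": [0,0,0,0,0,0,0.8,0,0,0,0,0,0,0.85,0,0,0,0,0,0,0.85,0,0,0,0,0,0,0.85]
}}

```text
clock: 50.78
eef_pos: [424.0, -57.6, -2.5]
tool_rot: [-3.14, -0.002, 1.571]
force: [-1.2, 0.7, -0.4]
width: 72.6
gripper_force: 0.2
```

{"fn": "play_rows", "kwargs": {
  "deltas": [0,0,-10,0,0,0,0.85,0,0,-30,0,0,0,0.85,0,0,-70,0,0,0,0.85,0,0,-120,0,0,0,0.85,0,0,-180,0,0,0,0.85,0,60,-200,0,0,0,0.85,-60,0,-200,0,0,0,1,-120,0,-200,0,0,0,1,-180,0,-200,0,0,0,1,-180,0,-200,0,0,0,1]
}}

```text
clock: 52.02
eef_pos: [423.1, -242.9, 196.6]
tool_rot: [-3.139, -0.001, 1.563]
force: [0.0, 0.6, 0.9]
width: 85.2
gripper_force: 0.0
```

```bash
python3 -c "
from h import *
state();t=get_image('top');save('t4',t);c=camera_info('top')
def blob(m,z):
    m=m.astype(np.uint8);n,l,s,cc=cv2.connectedComponentsWithStats(m)
    for k in range(1,n):
        if s[k,4]>150: print(cc[k].round(1),s[k,4],px2w(c,[cc[k]],z).round(1),np.round(cv2.minAreaRect(np.argwhere(l==k)[:,::-1].astype(np.float32))[1:][0],1))
h=cv2.cvtColor(t,cv2.COLOR_RGB2HSV)
r=np.zeros(h.shape[:2],bool);r[150:300,230:440]=1
print('pile');blob(r&(h[...,0]<14)&(h[...,1]>90)&(h[...,2]>100),60)
print('bright');blob(r&(h[...,1]<40)&(h[...,2]>150),18)
print(px2w(c,w2px(c,[[424,-57,18]]),18),w2px(c,[[424,-57,18]]))
d=cv2.absdiff(t,cv2.imread('pics/top0.png')[:,:,::-1]).max(2)
for n,(x,y) in dict(drop=(288,201),beaker=(408,208),pen=(408,256)).items(): print(n,np.median(d[y-8:y+9,x-8:x+9]))"
```

```text
t 52.02 pos [ 423.1 -242.9  196.6] rpy [-3.139e+00 -1.000e-03  1.563e+00] w 85.2 F [0.  0.6 0.9] gf 0.0
pile
[353.  201.6] 740 [[536.7 -59.7  60. ]] [27.6 26.8]
bright
[[424. -57.  18.]] [[350.45249388 254.75466664]]
drop 1.0
beaker 1.0
pen 1.0
```

```bash
python3 -c "
from h import *
t=get_image('top');c=camera_info('top');a=cv2.imread('pics/top0.png')[:,:,::-1];b=cv2.imread('pics/t2.png')[:,:,::-1]
d=cv2.absdiff(t,a).max(2);roi=np.zeros_like(d);roi[228:285,315:390]=d[228:285,315:390]
m=(roi>35).astype(np.uint8);n,l,s,cc=cv2.connectedComponentsWithStats(m);k=1+s[1:,4].argmax();p=np.argwhere(l==k)[:,::-1].astype(np.float32);print(s[k],cc[k],cv2.minAreaRect(p))
print(t[255,325:378:3].max(1),a[251,275:328:3].max(1))
r=cv2.minAreaRect(p)[0];print(px2w(c,[r],12))"
```

```text
[ 315  265   75   20 1055] [350.54028436 277.23696682] ((352.0, 274.5), (19.0, 74.0), 90.0)
[141 123 104  86 136 137 137 138 141 142 142 142 141 136 140 141 141 141] [140 140 103  87 140 108 114 128 140 141 140 142 111 141 123 140 140 140]
[[380.29467777 -59.71254064  12.        ]]
```

```bash
python3 -c "
from h import *
t=get_image('top');c=camera_info('top')
S=cv2.cvtColor(t,cv2.COLOR_RGB2HSV)[...,1];m=np.zeros_like(S);m[228:285,325:385]=S[228:285,325:385]<30
n,l,s,cc=cv2.connectedComponentsWithStats(m);k=1+s[1:,4].argmax();p=np.argwhere(l==k)[:,::-1].astype(np.float32);r=cv2.minAreaRect(p);print(s[k],r,px2w(c,[r[0]],15).round(1));state()"
```

```text
[335 242  29  27 438] ((349.0, 255.0), (26.0, 28.0), 90.0) [[423.6 -54.3  15. ]]
t 52.17 pos [ 424.5 -237.4  197.2] rpy [-3.140e+00 -3.000e-03  1.571e+00] w 85.1 F [ 0.4  1.9 -0.1] gf 0.0
```

```bash
python3 -c "
from cell import *
print(finish_job())"
```

```text
the job is handed in; nothing more can be done
None
```

I handed the job in: both dishes present are upside down in one pile midway between the bottle and the beaker, and the front timer lies about 11 cm in front of it. The bottle, beaker and pen look unmoved. My last checks were measured from the camera images, and the judge's result wasn't shown.

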